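# Slide the next mini computer off the stack into the test nest and wedge it tight

## Task

Load the test station: slide the top mini computer sideways off the stack, without lifting it and without disturbing the three below, into the nest on the tester beside it until it meets the end stop. Then take the orange wedge from its holder, put it in the slot in front of the computer, slope towards the slot's sloping wall, and press or tap it down until it locks the computer tight against the back fence. Leave the light bar over the station and everything else on the bench alone.

Things in the scene. Friction and masses are not known exactly. Their poses are not given: they have to be found in the camera images.
- station: fixed test station: aluminium base plate 235 x 315 x 10 mm; origin on the bench under its middle, x away from the robot, y left, z up. The stack stands on its right half (middle at about x -4 to -10, y -77 to -87 mm); on the left half a grey tester cabinet (x -58 to 75, y -4 to 145, deck top z 110 mm) carries the nest, open to the front and to the stack
- nest (a point): centre of the underside of a computer fully home in the nest (against end stop and back fence, flat on the deck): station x 0, y 70, z 110 mm, 2 mm below the underside of the top computer as stacked; axes as the station's
- fence (a point): middle of the back fence's face (station x 62, y 78, z 124 mm): 28 mm high, y 12 to 144 mm, with an angled lead-in at its stack end
- end_stop (a point): middle of the end stop's face (station x 12, y 132, z 123 mm): 26 mm high, 100 mm long, at the nest's left end
- slot (a point): where the wedge's origin lies when a computer is home and the wedge just fills the slot: station x -62 (the computer's front face), y 70, z 85 mm; axes as the station's. The wedge goes down here, upright, with its width along y. With the computer 1 mm short of the fence it sits 5 mm higher
- slot_wall (a point): middle of the top edge of the slot's sloping steel wall, inner face: station x -83, y 70, z 140 mm. 78 mm long in y, with a flared lead-in at its stack end (to station y 9, x -101); it leans from upright 1 in 5 towards the robot: the gap to a homed computer is 21 mm at its top edge and 15 mm at deck height. The slot's cheeks, 54 mm apart, end below deck height (z 106 mm)
- lamp: light bar fixed over the station: aluminium, station x -15 to 25, y -223 to 183 mm, underside 259 mm and top 286 mm above the bench; arms run back from it to two posts (20 mm square, station x 105, y -120 and 120, up to 305 mm). Origin as the station's. A tool pointing straight down cannot get at the stack under it; one leaning back towards the robot can
- unit_top: mini computer on top of the stack: black, 124 x 124 x 34 mm, about 0.3 to 0.57 kg, origin at the middle of its underside (112 mm above the bench as stacked), z up. It slides freely on the one below (friction about 0.5 to 0.7) and may be pushed by its side face
- unit_third: the computer directly under the top one, same size, underside 78 mm above the bench; to stay put
- unit_second: the next one down, same size, underside 44 mm above the bench; to stay put
- unit_bottom: the lowest computer, same size, on the station's base plate (underside 10 mm above the bench); to stay put
- wedge: loose orange plastic taper wedge, upright, 44 mm wide (y), 104 mm tall with its darker flat head (the top 14 mm); 10 mm thick at the bottom, 28 mm thick from 90 mm up. Origin at the bottom edge, on its upright (+x) face, middle of its width; z up; the sloping face looks to -x. About 0.06 to 0.13 kg. Grip it across its width near the head; a firm downward push or taps of 10 to 20 N lock it tight, and it then holds by friction
- wedge_holder: fixed grey plastic holder in which the wedge stands upright, at the left of the station: foot 100 x 90 x 8 mm, pocket 67 mm wide on the outside, walls up to 48 mm above the bench. Origin on the bench under the wedge's origin; axes as the wedge's. The wedge pulls straight up out of it
- bottle: white bottle, 60 mm diameter, 150 mm tall, on the bench to the right of the stack; bystander, origin at the middle of its underside
- tape: roll of beige tape lying flat, 96 mm diameter, 24 mm high; bystander, origin at the middle of its underside
- adapter: black power adapter, 48 x 92 x 30 mm, on the bench in front of the stack; bystander, origin at the middle of its underside
- screwdriver: red-handled screwdriver, 170 mm long, on the bench in front of the tester; bystander, origin about mid-length at its underside, x along it
- foam_tray: black foam tray, 150 x 210 x 60 mm, two compartments, at the right; bystander, origin at the middle of its underside
- mouse: black computer mouse, 104 x 60 x 27 mm, at the right front; bystander, origin at the middle of its underside
Not all that is in view belongs to the job. What is meant by the wedge is not blue, and is the smaller of those in its own colour.

How it is judged:
On the way:
1. the top computer has been slid into the nest: flat on the deck, within 6 mm of the end stop and within 15 mm of the back fence (x of unit_top in the frame of nest between -0.015 and 0.003 m and y of unit_top in the frame of nest between -0.006 and 0.003 m and z of unit_top in the frame of nest below 0.003 m and angle between unit_top's own z axis and vertical below 0.03 rad), for 0.2 s.
At the end, for the whole second after the job is handed in: Computer flat in the nest, within 5 mm of the end stop, 3 mm of the back fence, square to 0.04 rad; wedge upright (0.12 rad) in the slot, bottom 12 mm below to 16 mm above the slot point, 9 mm sideways, pressing the computer over 5 N; at rest; lower three within 10 mm of their start (x of unit_top in the frame of nest between -0.003 and 0.003 m and y of unit_top in the frame of nest between -0.005 and 0.003 m and z of unit_top in the frame of nest below 0.003 m and angle between unit_top's own z axis and vertical below 0.03 rad and angle between the x axis of unit_top and the x axis of nest, either way round below 0.04 rad and z of wedge in the frame of slot between -0.012 and 0.016 m and horizontal distance between wedge and slot below 0.009 m and angle between wedge's own z axis and vertical below 0.12 rad and contact force between wedge and unit_top above 5 N and linear speed of each of unit_top, wedge, unit_third below 0.01 m/s and distance of each of unit_bottom, unit_second, unit_third from where it was at the start of the episode below 0.01 m); the robot touches nothing.
It fails at once if the top computer is lifted more than 15 mm (height (world z) of unit_top above 0.127 m).
It fails at once if the top computer tips more than 0.2 rad or falls off (angle between unit_top's own z axis and vertical above 0.2 rad or height (world z) of unit_top below 0.1 m).
It fails at once if a lower computer of the stack is shifted more than 15 mm (distance of any of unit_bottom, unit_second, unit_third from where it was at the start of the episode above 0.015 m).
It fails at once if the light bar or its frame is struck with more than 5 N (contact force between anything else and lamp above 5 N).
It fails at once if a bystander is moved more than 25 mm or the bottle is tipped (distance of any of bottle, tape, adapter, screwdriver, foam_tray, mouse from where it was at the start of the episode above 0.025 m or angle between bottle's own z axis and vertical above 0.3 rad).
It also fails if it takes over 72 s, if anything falls off the work surface, if the arm or the gripper's body presses on something with over 40 N, if the wrist force passes 120 N, or if a joint passes its speed limit or range.

## Robot

A 6-joint arm with a two-finger parallel gripper is mounted at the origin on the work surface. World frame = base frame: x ahead of the robot, y to its left, z up, the work surface at z = 0. Lengths are in m, angles in rad, forces in N, time in s.
With the tool pointing down it reaches from about 0.275 to 0.825 m from the base axis. Payload 4.9 kg.
Tool frame: the origin (TCP) lies between the finger pads; the fingertips stand 11 mm ahead of it and the grasp point (between the pads) lies 8 mm behind it (nose_length is the distance from the TCP to the fingertips, in m); z points along the fingers, y is the direction in which the jaws open and shut (so a half turn about z gives the same grasp; the last joint's range is limited). The gripper opens to 85 mm and grips with 20 to 120 N. Pads are 22 mm wide; open, the fingers measure 114 mm over their backs; the gripper's body (76 mm by 85 mm) begins 54 mm behind the grasp point. The pads swing forward as they close: fully open they stand 13 mm farther back than shut.
Start: joints at [1.139, 0.326, -0.193, 1.052, 0, 1.437], TCP at [0.161, 0.526, 0.242] pointing down, gripper open.
Joint ranges: [-2.65, 2.65], [-0.97, 1.79], [-1.3, 1.35], [-1.93, 2.1], [-1.47, 1.37], [-3.14, 3.14]. Speed limits (rad/s): [2.57, 2.57, 3.14, 3.14, 3.14, 3.14].

## Interface

Orientations are given as [roll, pitch, yaw] about the fixed x, y, z axes, in that order (R = Rz(yaw) Ry(pitch) Rx(roll)).
In Python, from cell import * gives the robot as it stands.
- The arm moves only by the tool arm_command, never from a script. Its argument "commands" is a list of rows, each a list of 7 numbers: the turn, a rotation vector about the tool's x, y, z as a fraction of full scale, then the shift along the tool's x, y, z as a fraction of full scale, then the gripper command: -1 is shut, 1 is fully open, values between are in proportion. A call has 1 to 12 rows; each row is the pose to reach, as a shift and turn from the pose commanded when the call began, along the tool's axes at that moment, turning the shorter way round; what a row does not reach only later rows make up. Full scale, the value 1, is 0.5 m for a shift and 2 pi rad for a turn. A row lasts 1/10 s, in which the tool goes at most 50 mm and 8.59 degrees, less where a joint would pass 70% of its speed; a pose out of reach is approached as far as the arm can. A call with a number of a shift or a turn outside -1 to 1 is refused whole. A call with a gripper value outside its range is refused whole. The fingers move at their own pace and stop on an object; "force" is the grip in N (left out, the last holds). Time passes only in rows, so rows that repeat a pose let the fingers close. It gives the time, the measured TCP pose, the force and the opening at its end, in the units of the state.
- get_obs(): the state, without advancing time (a new reading comes with each control period).
- capture(name): name is "scene" or "side" or "wrist"; returns the picture (400x640x3 uint8, blue, green, red); there is no depth.
- camera_params(name): a dict with "camera_matrix" (3x3 intrinsics, pixels), "pose" (4x4, takes a point from camera to world coordinates). Camera axes: x right, y down, z forward; pixel columns grow to the right and rows downward; lengths in m; the calibration is good to about 2 mm. A picture is of the moment at which its call begins: read the wrist's pose just before it. camera_params takes no time and is no camera call; for the wrist camera it gives the pose at the moment of the call.
- job_done(): hands the job in, once; it reports no verdict.
The state is a dict: "time": time; "joint_positions": joint angles; "qvel": joint speeds; "effort": joint torques, N m; "position": TCP position; "eef_rot": TCP orientation; "contact_force": force on the tool from outside, world axes, zero at the start; "ft_torque": the same for the moment, N m; "opening": opening from 0.0 (shut) to 1.0 (fully open).
Only numpy, scipy, OpenCV 4.12 (cv2) and the standard library are available. Lean on these libraries where they do the work, as an engineer would, in place of code of your own. Each camera call takes 0.05 s, during which the arm holds its last target.

## Working session

There is one attempt and no reset: what is moved stays moved. The work goes in short steps, Python scripts to look and compute and a tool call to move; the robot and the scene stay as the last step left them, time stands still between calls to the robot, and variables do not carry over. Pictures are saved under pics/ and viewed, and the job is handed in when it is done.

Besides the shell and the picture viewer there is one more tool, called after ">>>" in YAML: its name, and indented under it one key for each argument. arm_command: Moves the arm, as the interface text tells. Shift numbers are shares of 0.5 m and turn numbers shares of 2 pi rad, none past 1 either way. Its arguments: {"type":"object","properties":{"commands":{"type":"array","items":{"type":"array","items":{"type":"number","minimum":-1,"maximum":1}}},"force":{"type":"number"}},"required":["commands"]}

```bash
ls; mkdir -p pics; python3 - <<'E'
from cell import *
import cv2
print(get_obs())
for n in ("scene","side","wrist"):
    p=camera_params(n); print(n,p["camera_matrix"].round(1).tolist() if hasattr(p["camera_matrix"],'round') else p["camera_matrix"],p["pose"])
    cv2.imwrite(f"pics/{n}0.png",capture(n))
E
```

```text
pics
{'time': 0.0, 'joint_positions': array([ 1.13882565e+00,  3.26945506e-01, -1.93574718e-01,  1.05200754e+00,
        4.28737320e-06,  1.43660722e+00]), 'qvel': array([-2.06085895e-04,  2.86266517e-05,  1.38399679e-03,  1.08529931e-03,
       -1.81429190e-03,  4.60300188e-04]), 'effort': array([ 1.08444889e-03, -4.43396044e+01,  2.62440008e+01,  1.52837805e-02,
        1.20116806e-04, -5.22973238e-06]), 'position': array([0.16111529, 0.52528597, 0.24150442]), 'eef_rot': array([-3.13987736e+00, -2.35891900e-04,  2.84381087e+00]), 'contact_force': array([-0.25335945,  0.01929154,  0.00976011]), 'ft_torque': array([0.04504435, 0.03340367, 0.00424154]), 'opening': 1.0014307909845757}
scene [[398.8, 0.0, 317.7], [0.0, 398.8, 200.8], [0.0, 0.0, 1.0]] [[-0.21680347  0.92486872 -0.31243257  0.80602897]
 [ 0.97620623  0.20677543 -0.06530936  0.09773909]
 [ 0.00420079 -0.31915792 -0.94769224  1.24523137]
 [ 0.          0.          0.          1.        ]]
side [[500.4, 0.0, 318.1], [0.0, 500.4, 199.8], [0.0, 0.0, 1.0]] [[ 0.80558787 -0.345428    0.48136024 -0.19756474]
 [-0.59232815 -0.45139116  0.66737799 -0.8993125 ]
 [-0.01324928 -0.82275483 -0.56824197  0.90583453]
 [ 0.          0.          0.          1.        ]]
wrist [[331.3, 0.0, 315.4], [0.0, 331.3, 200.8], [0.0, 0.0, 1.0]] [[ 0.29422813  0.9030544   0.31292582  0.0792281 ]
 [ 0.95573468 -0.27766248 -0.09733842  0.54925178]
 [-0.00101413  0.32771376 -0.94477652  0.37474625]
 [ 0.          0.          0.          1.        ]]
```

View pics/scene0.png

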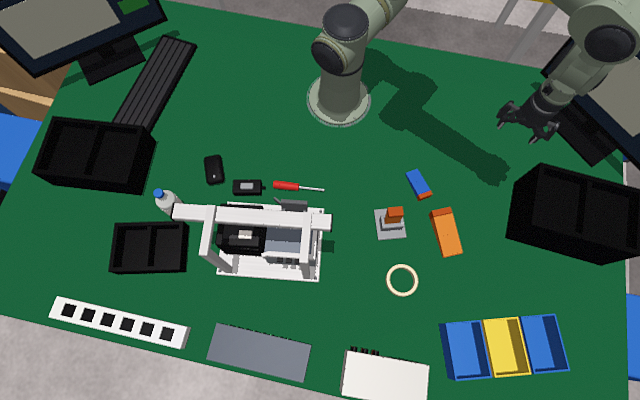

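View pics/side0.png

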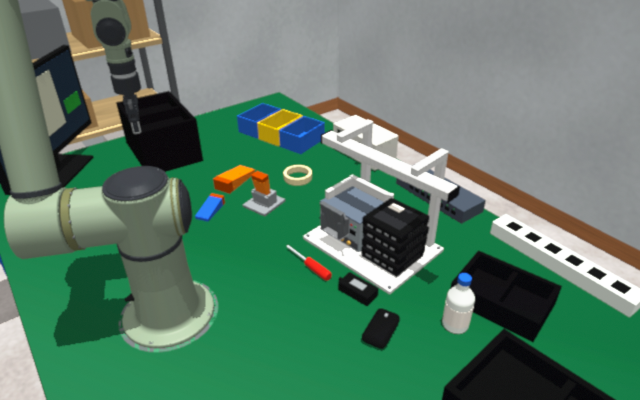

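View pics/wrist0.png

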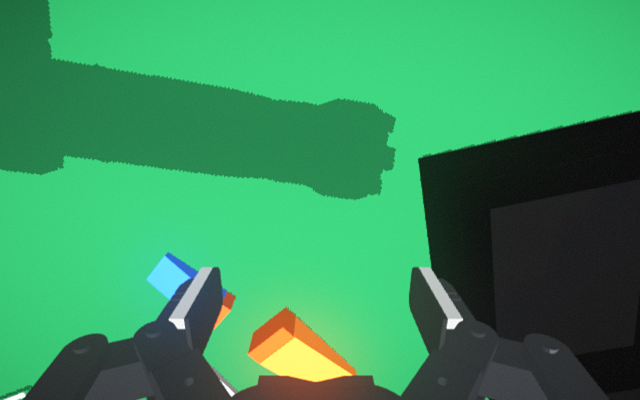

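Candidates for the wedge: the orange block in the grey holder (scene 395,212), a larger orange wedge lying down (447,232), and a blue wedge with an orange end (419,184). The one in the holder fits the description (upright, smaller, not blue). Next I'll check it in close crops.

```bash
python3 - <<'E'
import cv2
s=cv2.imread('pics/scene0.png'); d=cv2.imread('pics/side0.png')
cv2.imwrite('pics/c1.png',cv2.resize(s[180:300,160:340],None,fx=4.4,fy=4.4,interpolation=cv2.INTER_CUBIC))
cv2.imwrite('pics/c2.png',cv2.resize(d[120:300,290:470],None,fx=3.3,fy=3.3,interpolation=cv2.INTER_CUBIC))
a=cv2.resize(s[160:270,360:470],None,fx=3.6,fy=3.6,interpolation=cv2.INTER_CUBIC)
b=cv2.resize(d[150:260,190:300],None,fx=3.6,fy=3.6,interpolation=cv2.INTER_CUBIC)
cv2.imwrite('pics/c3.png',cv2.hconcat([a,b]))
E
```

```text
(no output)
```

View pics/c1.png

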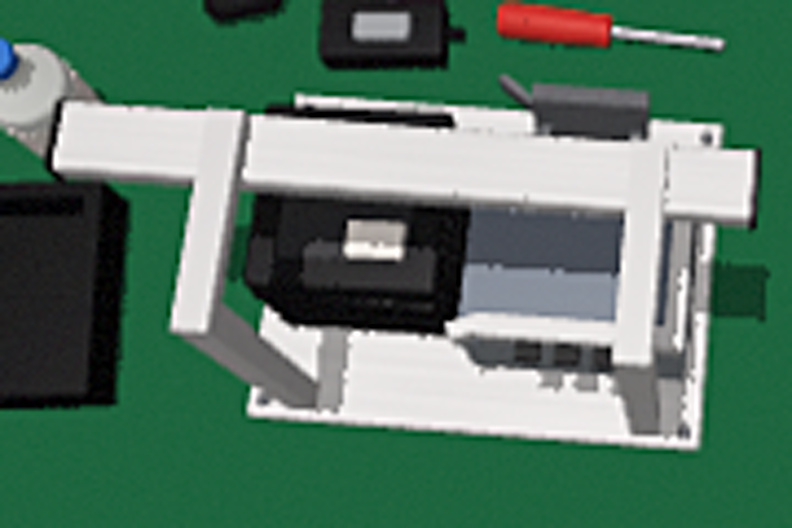

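View pics/c2.png

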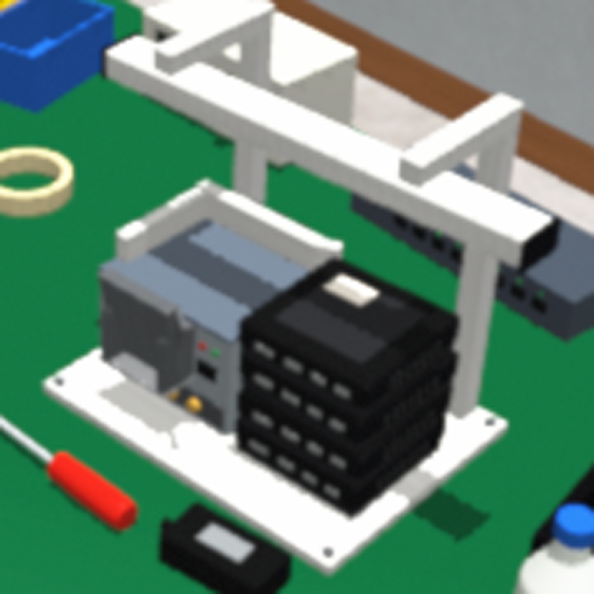

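View pics/c3.png

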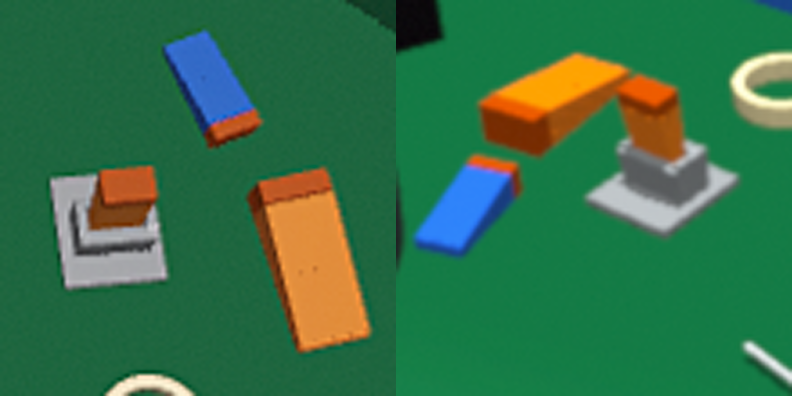

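```bash
cat > h.py <<'E'
from cell import *
import numpy as np, cv2
def cam(n):
    p=camera_params(n); return np.array(p["camera_matrix"]),np.array(p["pose"])
def ray(K,T,uv):
    d=T[:3,:3]@np.linalg.inv(K)@np.array([uv[0],uv[1],1.]); return T[:3,3],d
def onz(n,uv,z,c=None):
    K,T=c or cam(n); o,d=ray(K,T,uv); return o+d*(z-o[2])/d[2]
def tri(n1,uv1,n2,uv2):
    o1,d1=ray(*cam(n1),uv1); o2,d2=ray(*cam(n2),uv2)
    s=np.linalg.lstsq(np.c_[d1,-d2],o2-o1,rcond=None)[0]
    a,b=o1+d1*s[0],o2+d2*s[1]; return (a+b)/2,np.linalg.norm(a-b)
def proj(n,P,c=None):
    K,T=c or cam(n); q=T[:3,:3].T@(np.array(P)-T[:3,3]); q=K@q; return q[:2]/q[2]
def fit2d(A,B): # rigid A->B
    A=np.array(A);B=np.array(B);a=A.mean(0);b=B.mean(0)
    H=(A-a).T@(B-b); th=np.arctan2(H[0,1]-H[1,0],H[0,0]+H[1,1])
    R=np.array([[np.cos(th),-np.sin(th)],[np.sin(th),np.cos(th)]])
    t=b-R@a; return th,t,(A@R.T+t-B)
E
python3 - <<'E'
from h import *
sc=lambda u,v:(160+(u+.5)/4.4-.5,180+(v+.5)/4.4-.5)
sd=lambda u,v:(290+(u+.5)/3.3-.5,120+(v+.5)/3.3-.5)
a,b=.1175,.1575
L=[(( -a,b),onz("scene",sc(722,125),.01)),((a,b),onz("scene",sc(697,449),.005)),((a,-b),onz("scene",sc(248,415),.005)),((-a,-b),onz("scene",sc(297,95),.01))]
M=[((-a,b),onz("side",sd(43,385),.01)),((-a,-b),onz("side",sd(330,570),.007)),((a,-b),onz("side",sd(508,425),.01))]
for X in (L,M,L+M):
    th,t,r=fit2d([x[0] for x in X],[x[1][:2] for x in X]); print(th,t,(r*1000).round(1).tolist())
# top computer corner (unit top z .146) side: label-free corners
for n,f,ps in (("side",sd,[(240,325),(365,385),(457,322),(340,258)]),):
    for p in ps: print(onz(n,f(*p),.146))
# wedge head
c3=lambda u,v:(360+(u+.5)/3.6-.5,160+(v+.5)/3.6-.5)
c4=lambda u,v:(190+(u-396+.5)/3.6-.5,150+(v+.5)/3.6-.5)
for p,q in (((102,170),(617,85)),((154,167),(646,76)),((157,200),(677,90)),((98,207),(650,107))):
    print(tri("scene",c3(*p),"side",c4(*q)))
print('foot',[onz("scene",c3(*p),.008) for p in((51,178),(148,168),(167,277),(67,289))])
E
```

```text
0.14346391858604135 [ 0.55846545 -0.10274417] [[1.1, -0.7], [-0.4, -0.2], [-0.8, 0.7], [0.2, 0.2]]
0.1453387432759928 [ 0.55766241 -0.10647286] [[0.6, 0.3], [-1.2, -1.2], [0.6, 0.9]]
0.14469519618311374 [ 0.55813718 -0.10435078] [[0.6, -2.5], [-1.0, -1.7], [-1.0, -0.7], [0.1, -1.5], [1.1, 2.5], [-0.8, 1.0], [1.0, 2.9]]
[ 0.48695893 -0.14082655  0.146     ]
[ 0.51178207 -0.25181383  0.146     ]
[ 0.62159192 -0.23871354  0.146     ]
[ 0.61046605 -0.12076722  0.146     ]
(array([0.39614897, 0.23703569, 0.12376655]), np.float64(0.03098007797795139))
(array([0.40803083, 0.26041774, 0.12651495]), np.float64(0.02302411881606303))
(array([0.43265238, 0.26611503, 0.10310034]), np.float64(0.03620298481455133))
(array([0.42184679, 0.24000086, 0.09255885]), np.float64(0.0222816605072405))
foot [array([0.3859165 , 0.19680952, 0.008     ]), array([0.35737598, 0.28099076, 0.008     ]), array([0.45393039, 0.31275124, 0.008     ]), array([0.48387052, 0.22829275, 0.008     ])]
```

```bash
python3 - <<'E'
from h import *
c3=lambda u,v:(360+(u+.5)/3.6-.5,160+(v+.5)/3.6-.5)
c4=lambda u,v:(190+(u-396+.5)/3.6-.5,150+(v+.5)/3.6-.5)
P=[]
for n,p,q in (("-x-y",(102,170),(650,107)),("-x+y",(154,167),(617,85)),("+x+y",(157,200),(646,76)),("+x-y",(98,207),(677,90))):
    X,e=tri("scene",c3(*p),"side",c4(*q)); P.append(X); print(n,X.round(4),e.round(4))
P=np.array(P); print((P[1]-P[0]),(P[2]-P[1]),(P[2]-P[3]),(P[3]-P[0]),P.mean(0))
A=[(-.014,-.022),(-.014,.022),(.014,.022),(.014,-.022)]
print(fit2d(A,P[:,:2]))
F=[onz("scene",c3(*p),.008)[:2] for p in((51,178),(148,168),(167,277),(67,289))]
print(fit2d([(-.05,-.045),(-.05,.045),(.05,.045),(.05,-.045)],F))
E
```

```text
-x-y [0.4041 0.2289 0.1087] 0.0002
-x+y [0.3951 0.2691 0.1143] 0.0026
+x+y [0.4236 0.2747 0.1108] 0.0075
+x-y [0.4352 0.2322 0.1111] 0.0046
[-0.00898052  0.04021283  0.00562576] [ 0.02853828  0.00560283 -0.00353997] [-0.01161649  0.04255312 -0.00031032] [0.03117424 0.00326254 0.0023961 ] [0.41450123 0.25122286 0.11123677]
(np.float64(0.21394507574444807), array([0.41450123, 0.25122286]), array([[ 0.00142802, -0.0021481 ],
       [ 0.00106661,  0.00063591],
       [-0.00011004,  0.00097795],
       [-0.00238459,  0.00053423]]))
(np.float64(0.3229150549732611), array([0.42027335, 0.25471107]), array([[ 0.00122108, -0.00063921],
       [ 0.00120169,  0.00052784],
       [-0.00052128,  0.00050059],
       [-0.0019015 , -0.00038922]]))
```

```bash
cat >> h.py <<'E'
PSI=0.1444; ST=np.array([.558,-.104])
def s2w(x,y,z): 
    c,s=np.cos(PSI),np.sin(PSI); return np.array([ST[0]+c*x-s*y,ST[1]+s*x+c*y,z])
def w2s(p):
    c,s=np.cos(PSI),np.sin(PSI); d=np.array(p[:2])-ST; return np.array([c*d[0]+s*d[1],-s*d[0]+c*d[1],p[2]])*1000
def Rtool(yaw,lean):
    f=np.array([np.cos(yaw),np.sin(yaw),0]); z=f*np.sin(lean)-np.array([0,0,1])*np.cos(lean)
    y=np.array([-np.sin(yaw),np.cos(yaw),0]); return np.c_[np.cross(y,z),y,z]
from scipy.spatial.transform import Rotation as Ro
def now():
    o=get_obs(); return np.array(o["position"]),Ro.from_euler('xyz',o["eef_rot"]).as_matrix()
def plan(p,R,c=None):
    p0,R0=c or now()
    print('row',(Ro.from_matrix(R0.T@R).as_rotvec()/(2*np.pi)).round(4).tolist(),(R0.T@(np.array(p)-p0)/.5).round(4).tolist())
    return (np.array(p),R)
E
python3 - <<'E'
from h import *
sc=lambda u,v:(160+(u+.5)/4.4-.5,180+(v+.5)/4.4-.5)
sd=lambda u,v:(290+(u+.5)/3.3-.5,120+(v+.5)/3.3-.5)
print('cap',w2s(onz("scene",(158.5,193),.15)),w2s(onz("side",(464.5,278),.148)))
print('lamp L/R front top',w2s(onz("scene",sc(757,150),.286)),w2s(onz("scene",sc(62,100),.286)))
print('unit',[w2s(onz("side",sd(*p),.146)) for p in [(240,325),(365,385),(457,322),(340,258)]])
print('unit scene back L', [w2s(onz("scene",sc(*p),.146)) for p in [(446,333),(291,320),(455,117)]])
s,g=now(); print(np.round(g,3))
# hover above wedge, lean 0.5
plan([.40,.23,.26],Rtool(.323,.5))
E
```

```text
cap [ -82.74070381 -322.7932296   150.        ] [ -86.38184546 -328.1617726   148.        ]
lamp L/R front top [-16.64210813 181.57867379 286.        ] [ -16.48491168 -219.00472367  286.        ]
unit [array([-75.60099672, -26.22055798, 146.        ]), array([ -67.00712745, -139.62474514,  146.        ]), array([  43.54498028, -142.4622947 ,  146.        ]), array([ 49.50722553, -24.14251338, 146.        ])]
unit scene back L [array([ 76.0902025,  -4.1591964, 146.       ]), array([  75.18198645, -102.91106339,  146.        ]), array([-66.77743894, -15.35606701, 146.        ])]
[[-0.956  0.293 -0.001]
 [ 0.293  0.956 -0.001]
 [ 0.    -0.001 -1.   ]]
row [-0.0249, -0.0771, -0.0967] [-0.6299, -0.4248, -0.0362]
```

>>> arm_command:
  commands:
    - [-0.025,-0.077,-0.097,-0.55,-0.4,-0.15,-1]
    - [-0.025,-0.077,-0.097,-0.55,-0.4,-0.15,-1]
    - [-0.025,-0.077,-0.097,-0.55,-0.4,-0.15,-1]
    - [-0.025,-0.077,-0.097,-0.55,-0.4,-0.15,-1]
    - [-0.025,-0.077,-0.097,-0.55,-0.4,-0.15,-1]
    - [-0.025,-0.077,-0.097,-0.55,-0.4,-0.15,-1]
    - [-0.025,-0.077,-0.097,-0.55,-0.4,-0.15,-1]
    - [-0.025,-0.077,-0.097,-0.55,-0.4,-0.15,-1]
    - [-0.025,-0.077,-0.097,-0.55,-0.4,-0.15,-1]
    - [-0.025,-0.077,-0.097,-0.55,-0.4,-0.15,-1]

```text
time: 1.15
position: [0.3649, 0.2544, 0.3167]
eef_rot: [3.14, 0.499, -2.816]
contact_force: [-1.0, 0.3, 0.8]
opening: 0.002
```

```bash
python3 - <<'E'
from h import *
print(now(),get_obs()["joint_positions"].round(2)); K,T=cam("wrist"); print(repr(T.round(5)))
cv2.imwrite('pics/w1.png',capture("wrist"))
E
```

```text
(array([0.36490497, 0.25444698, 0.31674974]), array([[-0.831806  , -0.32047056,  0.45320789],
       [-0.28063575,  0.94725723,  0.15474918],
       [-0.47889701,  0.00153496, -0.87786975]])) [ 0.5  -0.27 -0.75  0.6  -0.08  0.15]
array([[-0.31962,  0.63731,  0.70119,  0.23375],
       [ 0.94754,  0.21349,  0.23787,  0.20921],
       [ 0.0019 ,  0.74044, -0.67212,  0.39329],
       [ 0.     ,  0.     ,  0.     ,  1.     ]])
```

View pics/w1.png

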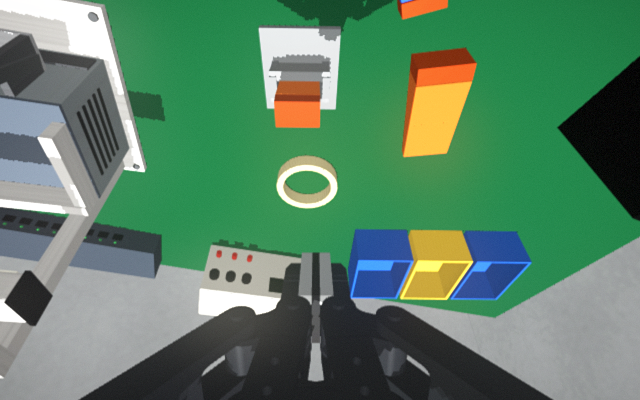

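```bash
python3 - <<'E'
import cv2
s=cv2.imread('pics/w1.png')
cv2.imwrite('pics/c5.png',cv2.resize(s[15:140,240:365],None,fx=4.8,fy=4.8,interpolation=cv2.INTER_CUBIC))
E
```

```text
(no output)
```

View pics/c5.png

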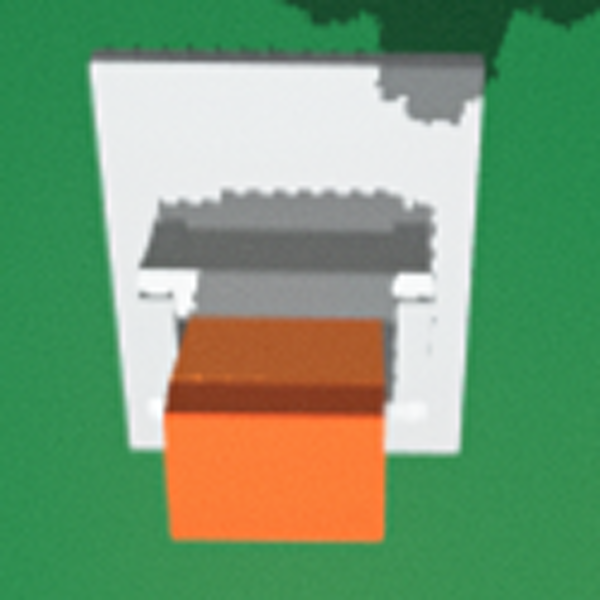

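```bash
python3 - <<'E'
from h import *
c=cam("wrist"); f=lambda u,v:(240+(u+.5)/4.8-.5,15+(v+.5)/4.8-.5)
ya=.323; 
def loc(P): d=P[:2]-np.array([.4203,.2547]); return np.array([np.cos(ya)*d[0]+np.sin(ya)*d[1],-np.sin(ya)*d[0]+np.cos(ya)*d[1]])*1000
H=.112
for n,p,z in (("head top -x-y",(167,412),H),("-x+y",(385,412),H),("+x+y",(385,541),H),("+x-y",(171,541),H),("lowhead",(170,383),H-.014),("lowhead",(385,380),H-.014),("at48 -y",(190,320),.048),("at48 +y",(383,320),.048),("at30",(383,320),.03),("wall top near",(142,270),.048),("wall top near",(434,270),.048),("wall far",(150,415),.048),("far",(424,410),.048)):
    P=onz("wrist",f(*p),z,c); print(n,P.round(4),loc(P).round(1))
F=[onz("wrist",f(*p),.008,c)[:2] for p in((91,62),(485,60),(460,452),(131,450))]
print(fit2d([(-.05,-.045),(-.05,.045),(.05,.045),(.05,-.045)],F))
Hh=[onz("wrist",f(*p),H,c)[:2] for p in((167,412),(385,412),(385,541),(171,541))]
print(fit2d([(-.014,-.022),(-.014,.022),(.014,.022),(.014,-.022)],Hh))
E
```

```text
head top -x-y [0.405  0.2273 0.112 ] [-23.2 -21.1]
-x+y [0.3913 0.268  0.112 ] [-23.3  21.8]
+x+y [0.42   0.2781 0.112 ] [ 7.1 22.3]
+x-y [0.4344 0.2352 0.112 ] [  7.2 -22.9]
lowhead [0.4069 0.2272 0.098 ] [-21.4 -21.8]
lowhead [0.3923 0.2685 0.098 ] [-22.2  22. ]
at48 -y [0.4193 0.2308 0.048 ] [ -8.6 -22.3]
at48 +y [0.405  0.2731 0.048 ] [-8.7 22.3]
at30 [0.4139 0.2764 0.03  ] [ 0.8 22.6]
wall top near [0.411  0.2176 0.048 ] [-20.5 -32.2]
wall top near [0.39  0.28  0.048] [-20.7  33.6]
wall far [0.4462 0.2276 0.048 ] [ 16.  -33.9]
far [0.4237 0.2901 0.048 ] [14.4 32.5]
(np.float64(0.3180850913812486), array([0.42059664, 0.25467679]), array([[ 0.00020421, -0.00022235],
       [ 0.00132056,  0.00013285],
       [-0.00062163, -0.00025935],
       [-0.00090314,  0.00034884]]))
(np.float64(0.3179603349732253), array([0.41268427, 0.25216136]), array([[ 0.00122426, -0.00042471],
       [ 0.0012274 ,  0.00065861],
       [-0.00086989, -0.00063697],
       [-0.00158177,  0.00040307]]))
```

```bash
python3 - <<'E'
from h import *
p=s2w(-.15,-.14,.28); print(p); plan(p,Rtool(PSI,.7))
E
```

```text
[ 0.42970695 -0.26412774  0.28      ]
row [0.0167, -0.0319, 0.024] [0.2195, -1.0249, -0.0379]
```

>>> arm_command:
  commands:
    - [0.017,-0.032,0.024,0.22,-1,-0.04,-1]
    - [0.017,-0.032,0.024,0.22,-1,-0.04,-1]
    - [0.017,-0.032,0.024,0.22,-1,-0.04,-1]
    - [0.017,-0.032,0.024,0.22,-1,-0.04,-1]
    - [0.017,-0.032,0.024,0.22,-1,-0.04,-1]
    - [0.017,-0.032,0.024,0.22,-1,-0.04,-1]
    - [0.017,-0.032,0.024,0.22,-1,-0.04,-1]
    - [0.017,-0.032,0.024,0.22,-1,-0.04,-1]
    - [0.017,-0.032,0.024,0.22,-1,-0.04,-1]
    - [0.017,-0.032,0.024,0.22,-1,-0.04,-1]
    - [0.017,-0.032,0.024,0.22,-1,-0.04,-1]
    - [0.017,-0.032,0.024,0.22,-1,-0.04,-1]

```text
time: 2.4
position: [0.4264, -0.2568, 0.2804]
eef_rot: [-3.141, 0.701, -2.999]
contact_force: [-0.7, 1.0, 0.9]
opening: 0.004
```

```bash
python3 - <<'E'
from h import *
print(now(),get_obs()["joint_positions"].round(2)); K,T=cam("wrist"); np.save('T2.npy',T)
a=capture("wrist"); cv2.imwrite('pics/w2.png',a)
cv2.imwrite('pics/w2r.png',cv2.resize(cv2.rotate(a,cv2.ROTATE_180),None,fx=1.25,fy=1.25))
E
```

```text
(array([ 0.42635607, -0.2567588 ,  0.28036782]), array([[-7.56353595e-01, -1.41144234e-01,  6.38754682e-01],
       [-1.08308205e-01,  9.89988776e-01,  9.05072155e-02],
       [-6.45134537e-01, -7.26915116e-04, -7.64068649e-01]])) [-1.07 -0.04 -0.73  0.59  0.65 -1.11]
```

View pics/w2r.png

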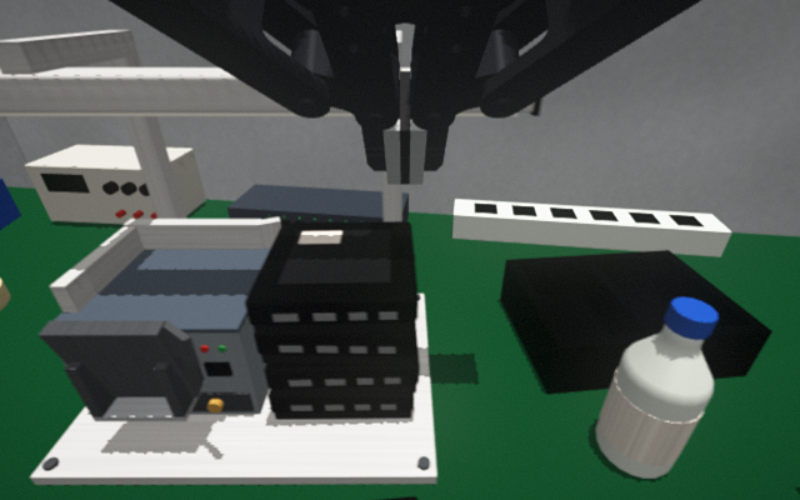

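```bash
python3 - <<'E'
import cv2
a=cv2.rotate(cv2.imread('pics/w2.png'),cv2.ROTATE_180)
c=cv2.convertScaleAbs(a[165:395,20:360],alpha=1.6,beta=30)
cv2.imwrite('pics/c6.png',cv2.resize(c,None,fx=2.35,fy=2.35,interpolation=cv2.INTER_CUBIC))
E
```

```text
(no output)
```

View pics/c6.png

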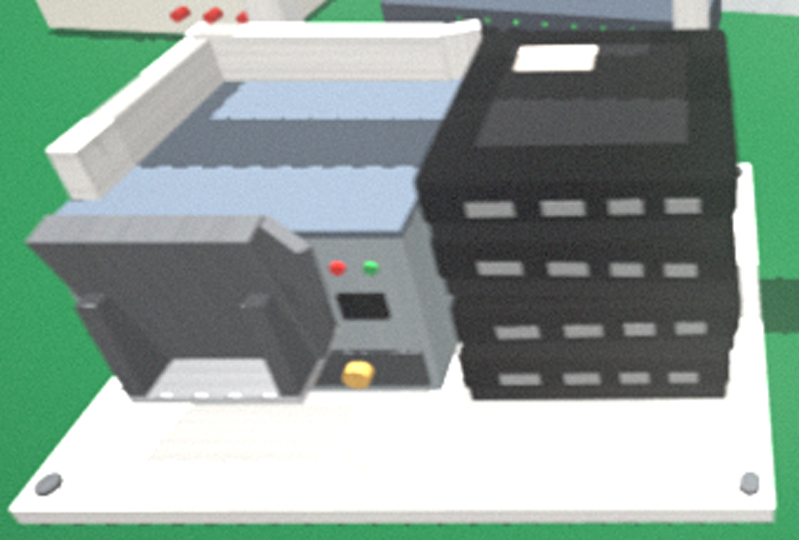

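```bash
python3 - <<'E'
from h import *
K,_=cam("wrist"); c=(K,np.load('T2.npy')); f=lambda u,v:(639-(20+(u+.5)/2.35-.5),399-(165+(v+.5)/2.35-.5))
for n,p,z in (("plate nl",(12,511),.01),("plate nr",(775,512),.01),("plate fr",(752,164),.01),
 ("u fl",(417,183),.146),("u fr",(737,183),.146),("u br",(724,32),.146),("u bl",(482,32),.146),
 ("third fl",(432,240),.112),("third fr",(742,240),.112),
 ("wall top l",(27,241),.14),("wall top r",(245,243),.14),("wall inner l",(50,214),.14),("wall inner r",(265,218),.14),
 ("deck fr",(403,233),.11),("endstop near top",(97,161),.136),("endstop near bottom",(97,198),.11),("fence top L front",(210,40),.138),("fence top R",(440,40),.138)):
    print(n,w2s(onz("wrist",f(*p),z,c)).round(1))
E
```

```text
plate nl [-116.5  156.7   10. ]
plate nr [-118.  -158.6   10. ]
plate fr [ 119.7 -159.9   10. ]
u fl [-72.5 -22.6 146. ]
u fr [ -72.9 -142.1  146. ]
u br [  50.1 -139.   146. ]
u bl [ 50.5 -15.8 146. ]
third fl [-66.2 -20.  112. ]
third fr [ -66.6 -144.8  112. ]
wall top l [-96.9 106.9 140. ]
wall top r [-98.2  30.1 140. ]
wall inner l [-82.6 109.3 140. ]
wall inner r [-85.1  29.6 140. ]
deck fr [-59.7  -5.8 110. ]
endstop near top [-45.  119.2 136. ]
endstop near bottom [-36.9 135.2 110. ]
fence top L front [ 57.3 128.8 138. ]
fence top R [ 57.    8.9 138. ]
```

```bash
python3 - <<'E'
from h import *
print(w2s(now()[0])); R=Rtool(PSI,.7)
plan(s2w(-.125,-.083,.133),R)
plan(s2w(-.098,-.083,.133),R,(s2w(-.125,-.083,.133),R))
E
```

```text
[-152.18668644 -132.65183502  280.29659435]
row [-0.0004, 0.0001, -0.0003] [0.1486, 0.0998, 0.26]
row [0.0, 0.0, 0.0] [-0.0413, -0.0, 0.0348]
```

>>> arm_command:
  commands:
    - [0,0,0,0.149,0.1,0.26,-1]
    - [0,0,0,0.149,0.1,0.26,-1]
    - [0,0,0,0.149,0.1,0.26,-1]
    - [0,0,0,0.149,0.1,0.26,-1]
    - [0,0,0,0.149,0.1,0.26,-1]
    - [0,0,0,0.149,0.1,0.26,-1]
    - [0,0,0,0.126,0.1,0.279,-1]
    - [0,0,0,0.108,0.1,0.295,-1]
    - [0,0,0,0.108,0.1,0.295,-1]

```text
time: 3.35
position: [0.4735, -0.1977, 0.1359]
eef_rot: [-3.134, 0.705, -2.994]
contact_force: [-1.2, -0.4, 0.2]
opening: -0.001
```

```bash
python3 - <<'E'
from h import *
print(w2s(now()[0]),get_obs()["contact_force"])
cv2.imwrite('pics/w3.png',cv2.resize(cv2.rotate(capture("wrist"),cv2.ROTATE_180),None,fx=1.25,fy=1.25))
cv2.imwrite('pics/s3.png',cv2.resize(capture("side")[120:300,290:470],None,fx=3.3,fy=3.3,interpolation=cv2.INTER_CUBIC))
E
```

```text
[-97.14266407 -80.56488432 135.90015891] [-1.24469006 -0.44574219  0.17238223]
```

View pics/w3.png

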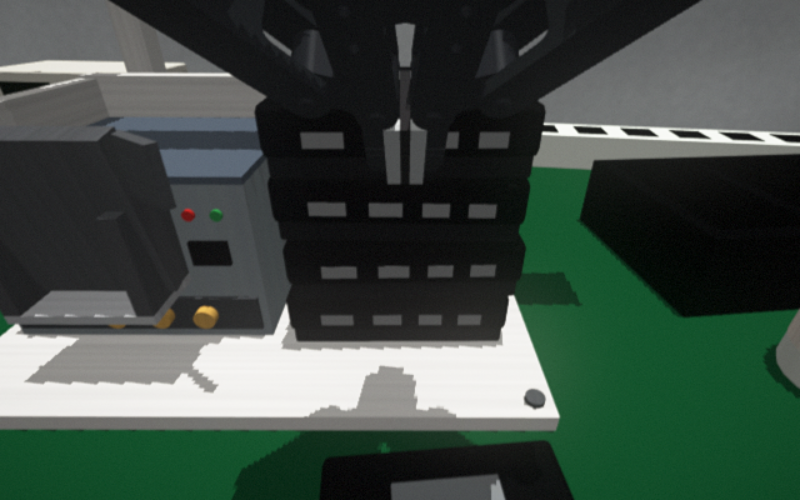

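View pics/s3.png

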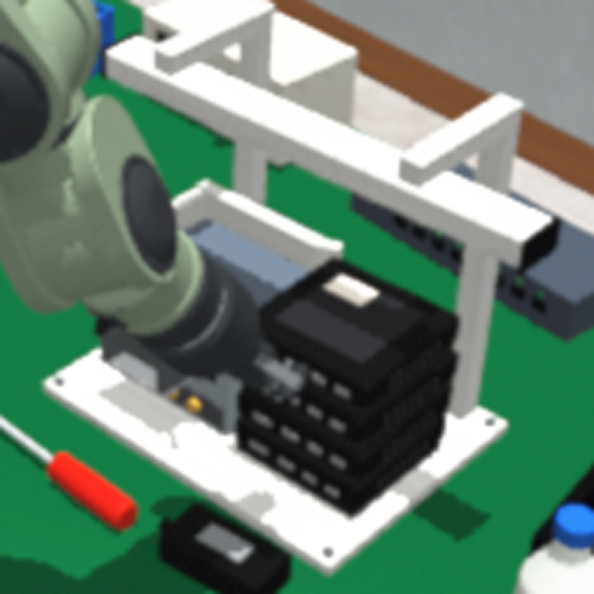

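>>> arm_command:
  commands:
    - [0,0,0,-0.005,0,0.004,-1]
    - [0,0,0,-0.009,0,0.008,-1]
    - [0,0,0,-0.012,0,0.01,-1]
    - [0,0,0,-0.015,0,0.013,-1]
    - [0,0,0,-0.018,0,0.015,-1]
    - [0,0,0,-0.018,0,0.015,-1]

```text
time: 4.05
position: [0.4831, -0.1952, 0.134]
eef_rot: [-3.14, 0.702, -2.999]
contact_force: [0.2, -0.6, -0.5]
opening: -0.004
```

>>> arm_command:
  commands:
    - [0,0,0,-0.002,0,0.002,-1]
    - [0,0,0,-0.004,0,0.003,-1]
    - [0,0,0,-0.005,0,0.004,-1]
    - [0,0,0,-0.006,0,0.005,-1]
    - [0,0,0,-0.006,0,0.005,-1]

```text
time: 4.55
position: [0.4869, -0.1947, 0.134]
eef_rot: [-3.14, 0.702, -2.999]
contact_force: [-1.5, 0.2, -0.2]
opening: 0.003
```

```bash
python3 - <<'E'
from h import *
print(w2s(now()[0]),get_obs()["contact_force"])
cv2.imwrite('pics/w4.png',cv2.resize(cv2.rotate(capture("wrist"),cv2.ROTATE_180),None,fx=1.25,fy=1.25))
E
```

```text
[-83.445225   -79.49500428 133.97449588] [-1.46417091  0.176293   -0.18595973]
```

View pics/w4.png

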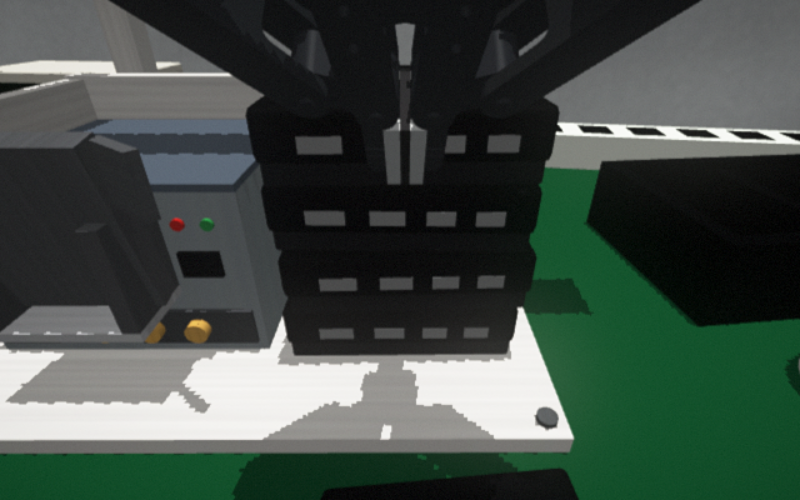

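>>> arm_command:
  commands:
    - [0,0,0,-0.003,0,0.003,-1]
    - [0,0,0,-0.006,0,0.005,-1]
    - [0,0,0,-0.008,0,0.007,-1]
    - [0,0,0,-0.008,0,0.007,-1]

```text
time: 5.0
position: [0.4921, -0.1938, 0.1338]
eef_rot: [-3.14, 0.702, -2.999]
contact_force: [-0.4, 0.6, 0.4]
opening: 0.005
```

```bash
python3 - <<'E'
from h import *
print(w2s(now()[0]),get_obs()["contact_force"])
c=cam("wrist"); T=c[1];np.save('T5.npy',T)
a=cv2.rotate(capture("wrist"),cv2.ROTATE_180); cv2.imwrite('pics/w5.png',a)
cv2.imwrite('pics/w5c.png',cv2.resize(cv2.convertScaleAbs(a[70:300,180:460],alpha=2,beta=30),None,fx=2.6,fy=2.6,interpolation=cv2.INTER_CUBIC))
cv2.imwrite('pics/s5.png',cv2.resize(capture("side")[120:300,290:470],None,fx=3.3,fy=3.3,interpolation=cv2.INTER_CUBIC))
E
```

```text
[-78.09461907 -79.39795753 133.78944337] [-0.35696723  0.64145204  0.35498957]
```

View pics/w5c.png

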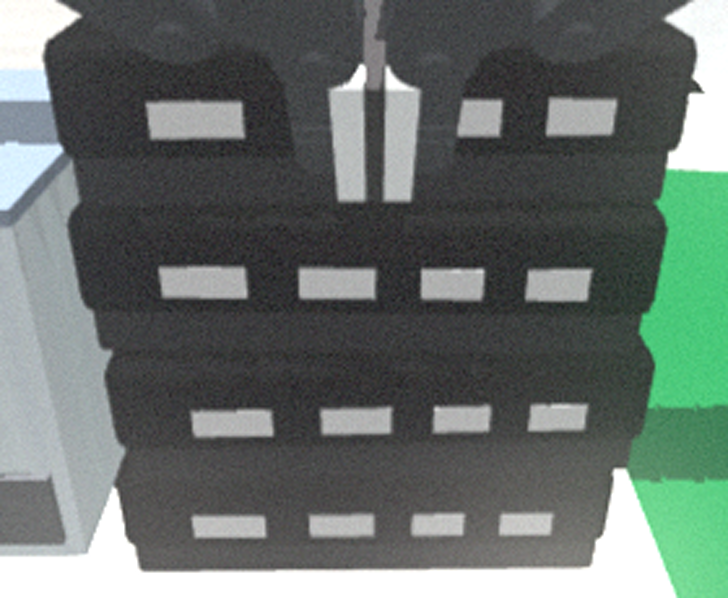

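View pics/s5.png

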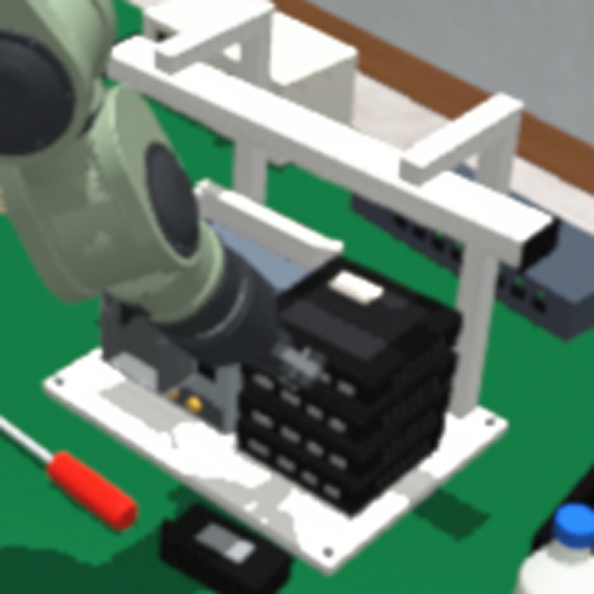

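>>> arm_command:
  commands:
    - [0,0,0,-0.002,0,0.002,-1]
    - [0,0,0,-0.004,0,0.003,-1]
    - [0,0,0,-0.006,0,0.005,-1]
    - [0,0,0,-0.008,0,0.0065,-1]
    - [0,0,0,-0.008,0,0.0065,-1]

```text
time: 5.6
position: [0.4973, -0.1931, 0.134]
eef_rot: [-3.14, 0.702, -2.999]
contact_force: [-0.7, 0.6, -1.0]
opening: 0.002
```

```bash
cat >> h.py <<'E'
def label(im):
    # white label on top unit in side view
    g=cv2.cvtColor(im,cv2.COLOR_BGR2GRAY); m=(g>140).astype(np.uint8); m[:195]=0; m[216:]=0; m[:,:385]=0; m[:,412:]=0
    n,l,s,c=cv2.connectedComponentsWithStats(m); i=1+np.argmax(s[1:,4]); return c[i],s[i,4]
E
python3 - <<'E'
from h import *
print(w2s(now()[0]),get_obs()["contact_force"])
b=capture("side"); cv2.imwrite('pics/s6.png',b); a=cv2.imread('pics/side0.png')
for im in (a,b):
    c,n=label(im); print(c,n,w2s(onz("side",c,.146)))
E
```

```text
[-72.87013156 -79.4848721  134.01582285] [-0.68831737  0.62855486 -1.0291177 ]
[396.125 207.25 ] 80 [ 21.53756328 -57.67943751 146.        ]
[398.94186047 206.        ] 86 [ 31.12845408 -59.43692397 146.        ]
```

```bash
python3 - <<'E'
from h import *
R=Rtool(PSI,.7); c=now()
for q in ((-.115,-.0795,.1345),(-.115,-.19,.1345),(-.006,-.19,.1345)): plan(s2w(*q),R,c)
E
```

```text
row [-0.0005, 0.0004, -0.0002] [0.0638, -0.0003, -0.0552]
row [-0.0005, 0.0004, -0.0002] [0.0634, -0.2213, -0.0544]
row [-0.0005, 0.0004, -0.0002] [-0.1029, -0.2206, 0.0864]
```

>>> arm_command:
  commands:
    - [0,0,0,0.064,0,-0.055,-1]
    - [0,0,0,0.063,-0.1,-0.054,-1]
    - [0,0,0,0.063,-0.2,-0.054,-1]
    - [0,0,0,0.063,-0.221,-0.054,-1]
    - [0,0,0,0.063,-0.221,-0.054,-1]
    - [0,0,0,-0.02,-0.221,0.016,-1]
    - [0,0,0,-0.08,-0.221,0.067,-1]
    - [0,0,0,-0.103,-0.221,0.086,-1]
    - [0,0,0,-0.103,-0.221,0.086,-1]
    - [0,0,0,-0.103,-0.221,0.086,-1]

```text
time: 6.65
position: [0.578, -0.2912, 0.1337]
eef_rot: [3.141, 0.701, -3.0]
contact_force: [-0.4, 0.2, -0.1]
opening: 0.001
```

```bash
python3 - <<'E'
from h import *
print(w2s(now()[0]),get_obs()["contact_force"],get_obs()["joint_positions"].round(2))
K,T=cam("wrist"); np.save('T7.npy',T)
a=cv2.rotate(capture("wrist"),cv2.ROTATE_180); cv2.imwrite('pics/w7.png',a)
cv2.imwrite('pics/w7c.png',cv2.resize(cv2.convertScaleAbs(a,alpha=1.5,beta=20),None,fx=1.25,fy=1.25))
b=capture("side");cv2.imwrite('pics/s7.png',b)
cv2.imwrite('pics/s7c.png',cv2.resize(b[120:300,290:470],None,fx=3.3,fy=3.3,interpolation=cv2.INTER_CUBIC))
c,n=label(b); print(c,n,w2s(onz("side",c,.146)))
E
```

```text
[  -7.1428038  -188.09461441  133.6964943 ] [-0.36694826  0.18817345 -0.05263256] [-0.83  0.39 -0.68  0.06  0.56 -0.84]Traceback (most recent call last):
  File "<stdin>", line 8, in <module>
  File "h.py", line 38, in label
    n,l,s,c=cv2.connectedComponentsWithStats(m); i=1+np.argmax(s[1:,4]); return c[i],s[i,4]
                                                     ~~~~~~~~~^^^^^^^^^
    return _wrapfunc(a, 'argmax', axis=axis, out=out, **kwds)
    return bound(*args, **kwds)
ValueError: attempt to get argmax of an empty sequence
```

View pics/w7c.png

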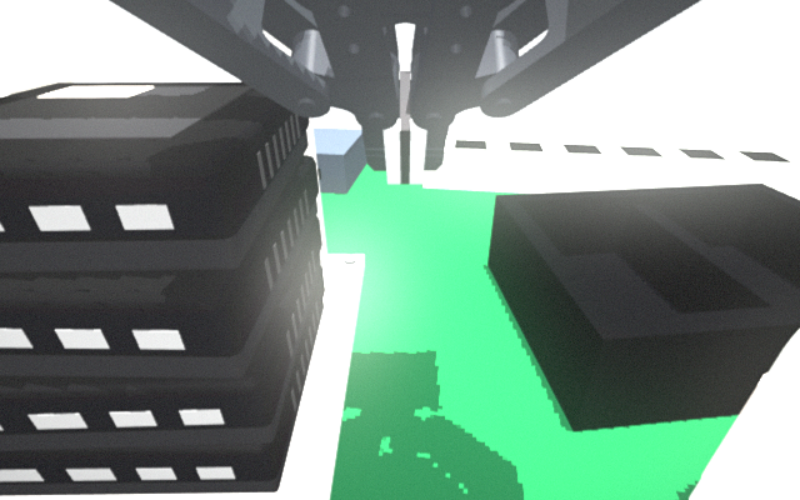

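View pics/s7c.png

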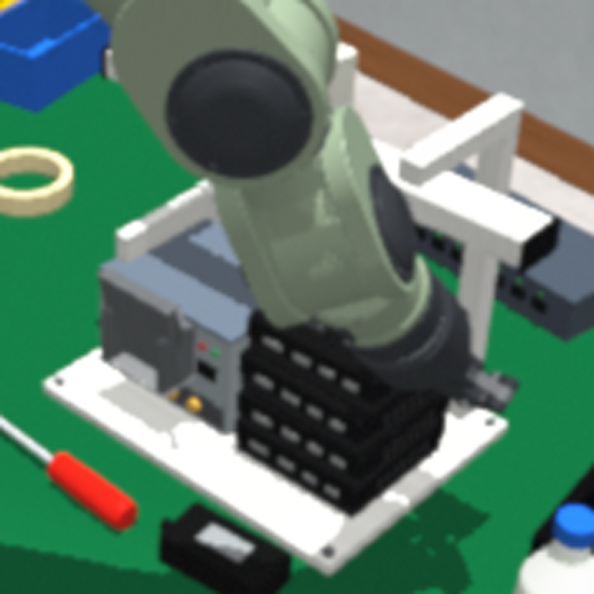

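```bash
python3 - <<'E'
from h import *
R=Rtool(PSI,.6); c=now()
plan(s2w(-.006,-.172,.1345),R,c)
c=(s2w(-.006,-.172,.1345),R)
plan(s2w(-.006,-.020,.1345),R,c)
E
```

```text
row [-0.0004, 0.0161, -0.0006] [-0.003, 0.0344, 0.0013]
row [0.0, 0.0, 0.0] [0.0, 0.304, -0.0]
```

>>> arm_command:
  commands:
    - [0,-0.016,0,-0.002,0.032,0,-1]
    - [0,-0.016,0,-0.002,0.032,0,-1]
    - [0,-0.016,0,-0.002,0.032,0,-1]

```text
time: 7.05
position: [0.5761, -0.2773, 0.1344]
eef_rot: [3.141, 0.8, -3.003]
contact_force: [-0.3, -0.3, 1.2]
opening: -0.006
```

```bash
python3 - <<'E'
from h import *
print(w2s(now()[0]),get_obs()["contact_force"],get_obs()["eef_rot"])
R=Rtool(PSI,.6)
plan(s2w(-.006,-.12,.1345),R)
E
```

```text
[  -6.98311483 -174.09883716  134.41882051] [-0.27846867 -0.25602424  1.16272761] [ 3.14099503  0.79959386 -3.00284475]
row [-0.0005, 0.0318, -0.0007] [-0.0011, 0.1082, 0.0009]
```

I sent the tilt with the wrong sign, because I issued the move before reading the plan. I'll correct it now with +0.032, clear of the stack.

>>> arm_command:
  commands:
    - [0,0.016,0,0,0,0,-1]
    - [0,0.032,0,0,0.01,0,-1]
    - [0,0.032,0,-0.001,0.01,0.001,-1]
    - [0,0.032,0,-0.001,0.01,0.001,-1]

```text
time: 7.45
position: [0.5788, -0.2731, 0.1364]
eef_rot: [-3.137, 0.604, -2.998]
contact_force: [-0.0, 0.1, 0.5]
opening: -0.0
```

```bash
python3 - <<'E'
from h import *
print(w2s(now()[0]),get_obs()["contact_force"],get_obs()["eef_rot"])
R=Rtool(PSI,.6)
plan(s2w(-.006,-.12,.1345),R)
a=cv2.rotate(capture("wrist"),cv2.ROTATE_180); cv2.imwrite('pics/w8c.png',cv2.resize(cv2.convertScaleAbs(a,alpha=1.5,beta=20),None,fx=1.25,fy=1.25))
E
```

```text
[  -3.75122311 -170.34953359  136.43021422] [-0.04756187  0.05976805  0.5363342 ] [-3.13691892  0.60429515 -2.99763037]
row [-0.0008, 0.0007, -0.0001] [0.0059, 0.1007, 0.0001]
```

View pics/w8c.png

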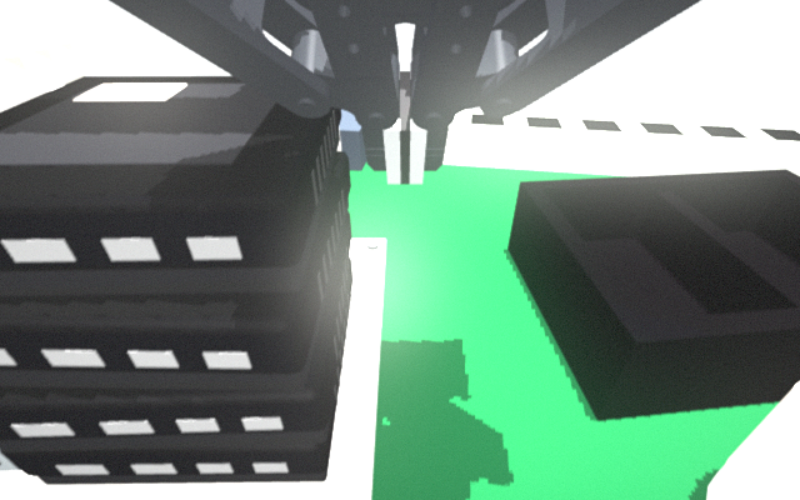

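>>> arm_command:
  commands:
    - [0,0,0,0.001,0.01,0,-1]
    - [0,0,0,0.002,0.02,0,-1]
    - [0,0,0,0.003,0.03,0,-1]
    - [0,0,0,0.003,0.04,0,-1]
    - [0,0,0,0.003,0.05,0,-1]
    - [0,0,0,0.003,0.06,0,-1]
    - [0,0,0,0.003,0.07,0,-1]
    - [0,0,0,0.003,0.08,0,-1]
    - [0,0,0,0.003,0.09,0,-1]
    - [0,0,0,0.003,0.1,0,-1]

```text
time: 8.5
position: [0.5696, -0.2226, 0.1347]
eef_rot: [-3.139, 0.602, -3.0]
contact_force: [-0.3, -1.8, 1.1]
opening: -0.005
```

```bash
cat > look.py <<'E'
from h import *
import sys
n=sys.argv[1]
o=get_obs(); print(w2s(now()[0]).round(1),o["contact_force"].round(2),o["eef_rot"].round(3),o["time"])
np.save(f'T{n}.npy',cam("wrist")[1])
a=cv2.rotate(capture("wrist"),cv2.ROTATE_180); cv2.imwrite(f'pics/w{n}.png',a)
cv2.imwrite(f'pics/w{n}c.png',cv2.resize(cv2.convertScaleAbs(a,alpha=1.5,beta=20),None,fx=1.25,fy=1.25))
E
python3 look.py 9
```

```text
[  -5.6 -119.1  134.7] [-0.29 -1.76  1.11] [-3.139  0.602 -3.   ] 8.5
```

View pics/w9c.png

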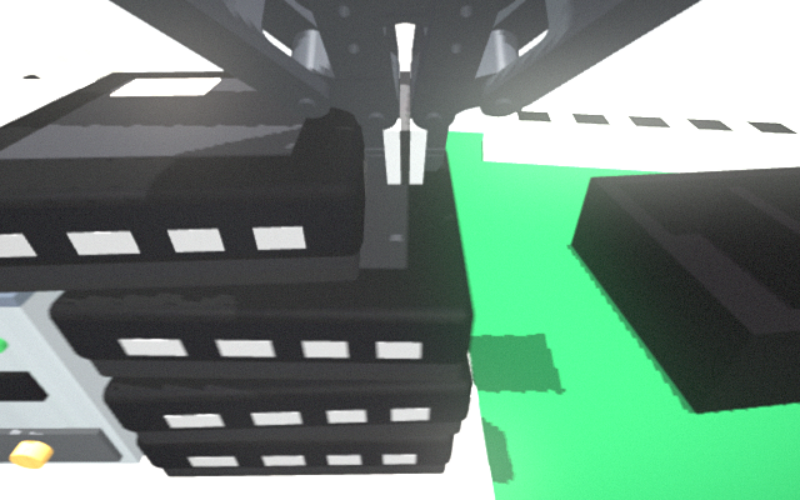

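>>> arm_command:
  commands:
    - [0,0,0,0,0.01,0,-1]
    - [0,0,0,0,0.02,0,-1]
    - [0,0,0,0,0.03,0,-1]
    - [0,0,0,0,0.04,0,-1]
    - [0,0,0,0,0.05,0,-1]
    - [0,0,0,0,0.06,0,-1]
    - [0,0,0,0,0.07,0,-1]
    - [0,0,0,0,0.08,0,-1]
    - [0,0,0,0,0.09,0,-1]
    - [0,0,0,0,0.1,0,-1]

```text
time: 9.55
position: [0.5618, -0.1725, 0.1338]
eef_rot: [-3.141, 0.601, -3.0]
contact_force: [-1.1, -1.8, -0.1]
opening: -0.001
```

```bash
python3 look.py 10
```

```text
[ -6.1 -68.4 133.8] [-1.1  -1.78 -0.09] [-3.141  0.601 -3.   ] 9.55
```

View pics/w10c.png

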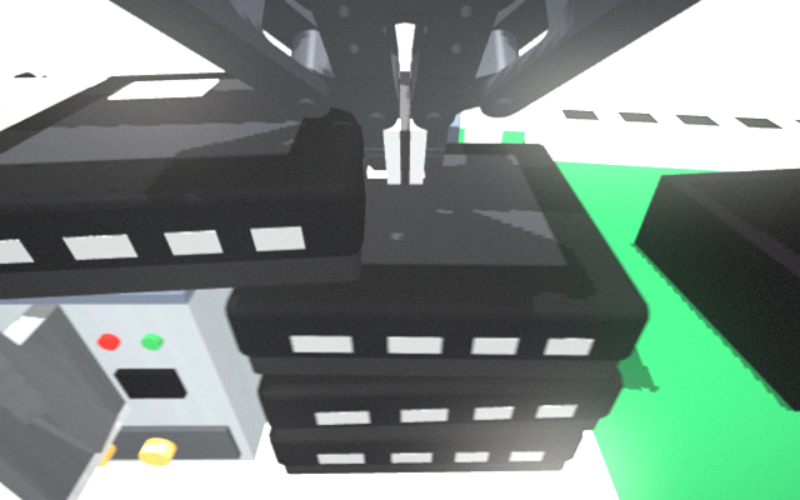

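```bash
cat > m.py <<'E'
from h import *
import sys
def pts(n,L):
    K,_=cam("wrist"); c=(K,np.load(f'T{n}.npy'))
    for (u,v),z in L: print((u,v),w2s(onz("wrist",(639-u/1.25,399-v/1.25),z,c)).round(1))
E
python3 - <<'E'
from m import *
pts(10,[((0,213),.144),((361,193),.144),((5,299),.112),((358,279),.112),((232,314),.11),((645,312),.11)])
pts(9,[((0,213),.144),((361,193),.144),((5,292),.112),((358,279),.112),((240,264),.112)])
E
```

```text
(0, 213) [-66.7  27.4 144. ]
(361, 193) [-57.3 -58.  144. ]
(5, 299) [-62.5  47.7 112. ]
(358, 279) [-54.  -54.8 112. ]
(232, 314) [-66.9 -19.5 110. ]
(645, 312) [ -66.6 -138.7  110. ]
(0, 213) [-65.2 -22.1 144. ]
(361, 193) [ -55.4 -108.5  144. ]
(5, 292) [-58.3   0.2 112. ]
(358, 279) [ -52.6 -105.4  112. ]
(240, 264) [-45.  -66.1 112. ]
```

>>> arm_command:
  commands:
    - [0,0,0,0,-0.01,0,-1]
    - [0,0,0,0.025,-0.01,-0.017,-1]
    - [0,0,0,0.029,0,-0.02,-1]
    - [0,0,0,0.029,0.01,-0.02,-1]
    - [0,0,0,0.029,0.02,-0.02,-1]
    - [0,0,0,0.029,0.03,-0.02,-1]
    - [0,0,0,0.029,0.04,-0.02,-1]
    - [0,0,0,0.029,0.05,-0.02,-1]

```text
time: 10.4
position: [0.5414, -0.1505, 0.1342]
eef_rot: [-3.14, 0.602, -3.0]
contact_force: [0.6, -1.0, -0.7]
opening: -0.003
```

```bash
python3 look.py 11
```

```text
[-23.1 -43.6 134.2] [ 0.59 -1.01 -0.73] [-3.14   0.602 -3.   ] 10.4
```

View pics/w11c.png

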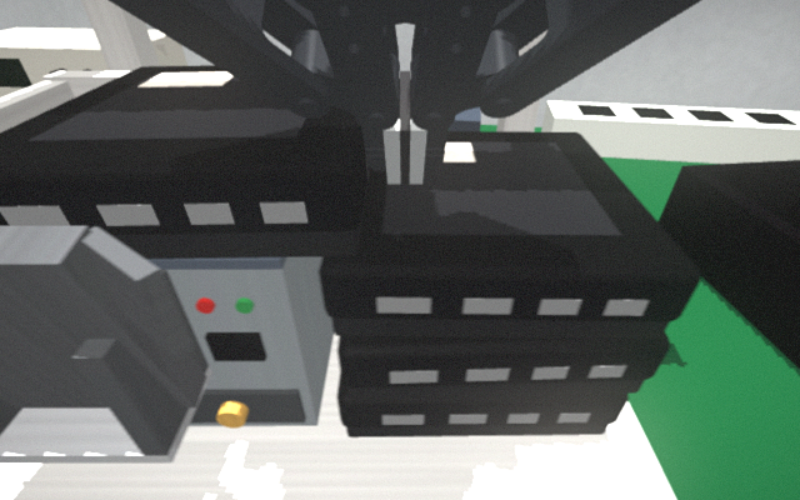

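```bash
python3 - <<'E'
from m import *
pts(11,[((0,181),.144),((361,172),.144),((160,258),.112),((358,254),.112),((325,270),.11),((695,272),.11)])
a=cv2.imread('pics/w11.png'); cv2.imwrite('pics/w11d.png',cv2.resize(cv2.convertScaleAbs(a[40:260,0:320],alpha=1.8,beta=40),None,fx=2.5,fy=2.5,interpolation=cv2.INTER_CUBIC))
E
```

```text
(0, 181) [-66.6  65.6 144. ]
(361, 172) [-61.3 -32.2 144. ]
(160, 258) [-59.6  36.6 112. ]
(358, 254) [-57.6 -28.9 112. ]
(325, 270) [-63.6 -18.5 110. ]
(695, 272) [ -65.  -139.2  110. ]
```

View pics/w11d.png

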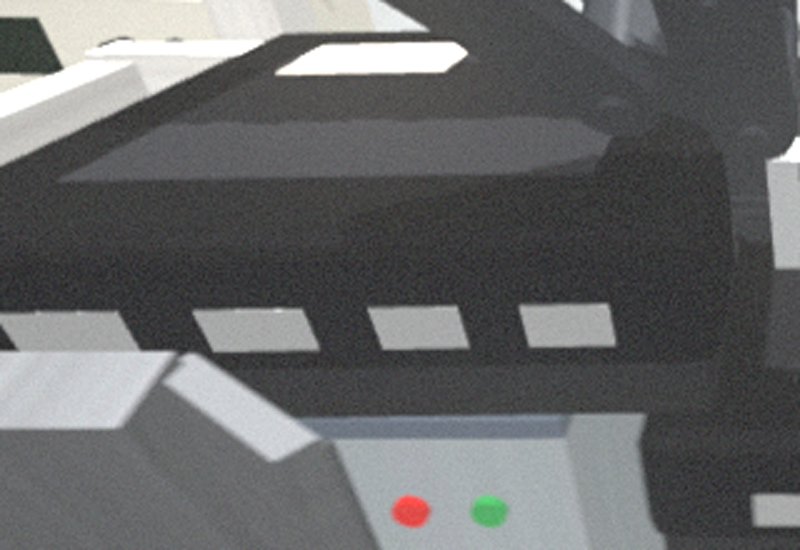

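>>> arm_command:
  commands:
    - [0,0,0,-0.005,0.01,0.003,-1]
    - [0,0,0,-0.007,0.02,0.005,-1]
    - [0,0,0,-0.007,0.03,0.005,-1]
    - [0,0,0,-0.007,0.04,0.005,-1]
    - [0,0,0,-0.007,0.05,0.005,-1]
    - [0,0,0,-0.007,0.06,0.005,-1]

```text
time: 11.05
position: [0.5414, -0.1204, 0.1342]
eef_rot: [-3.14, 0.602, -3.0]
contact_force: [0.0, -1.9, 0.8]
opening: 0.001
```

```bash
python3 look.py 12
```

```text
[-18.7 -13.8 134.2] [ 0.03 -1.94  0.77] [-3.14   0.602 -3.   ] 11.05
```

View pics/w12c.png

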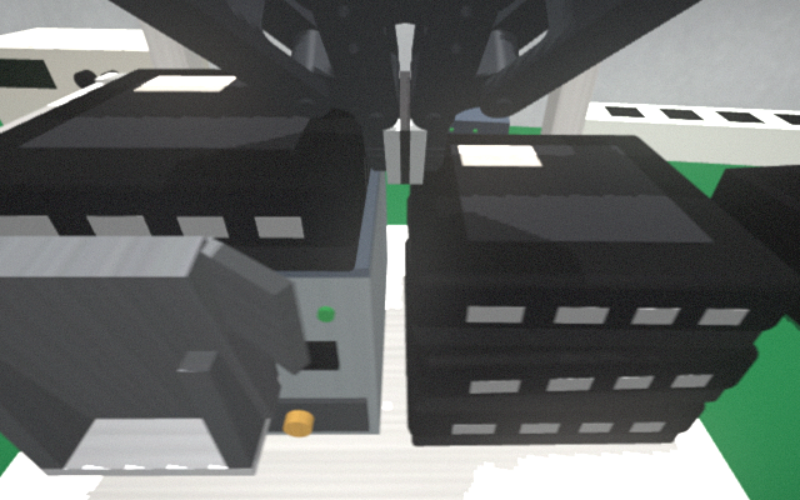

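>>> arm_command:
  commands:
    - [0,0,0,0,0.006,0,-1]
    - [0,0,0,0,0.01,0,-1]
    - [0,0,0,0,0.013,0,-1]
    - [0,0,0,0,0.015,0,-1]

```text
time: 11.5
position: [0.5404, -0.1133, 0.1341]
eef_rot: [-3.14, 0.602, -3.0]
contact_force: [-0.6, -1.7, -0.2]
opening: -0.004
```

>>> arm_command:
  commands:
    - [0,0,0,0,0.002,0,-1]
    - [0,0,0,0,0.004,0,-1]
    - [0,0,0,0,0.004,0,-1]

```text
time: 11.8
position: [0.5401, -0.1112, 0.1341]
eef_rot: [-3.14, 0.602, -3.0]
contact_force: [-0.3, -1.8, 0.8]
opening: -0.0
```

```bash
python3 look.py 13; python3 - <<'E'
from m import *
E
```

```text
[-18.8  -4.6 134.1] [-0.3  -1.83  0.82] [-3.14   0.602 -3.   ] 11.8
```

View pics/w13c.png

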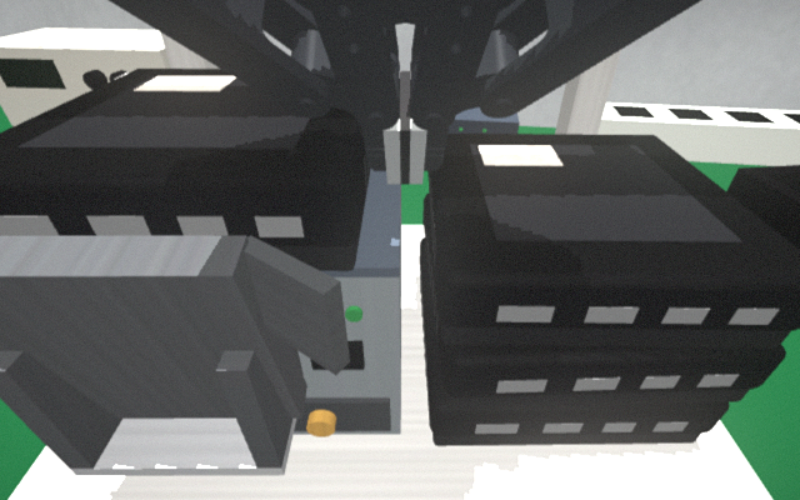

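>>> arm_command:
  commands:
    - [0,0,0,0,0.002,0,-1]
    - [0,0,0,0,0.004,0,-1]
    - [0,0,0,0,0.004,0,-1]

```text
time: 12.15
position: [0.5404, -0.1109, 0.1345]
eef_rot: [-3.136, 0.602, -3.0]
contact_force: [1.1, -5.4, -1.2]
opening: 0.002
```

>>> arm_command:
  commands:
    - [0,0,0,0,0.002,0,-1]
    - [0,0,0,0,0.004,0,-1]
    - [0,0,0,0,0.004,0,-1]

```text
time: 12.45
position: [0.5408, -0.1107, 0.135]
eef_rot: [-3.132, 0.602, -2.999]
contact_force: [1.0, -10.0, -1.3]
opening: 0.001
```

```bash
python3 look.py 14; python3 - <<'E'
from m import *
pts(13,[((355,268),.11),((361,178),.142)])
E
```

```text
[-18.   -4.2 135. ] [ 0.99 -9.98 -1.3 ] [-3.132  0.602 -2.999] 12.45
(355, 268) [-58.5  10.8 110. ]
(361, 178) [-57.   7. 142.]
```

View pics/w14c.png

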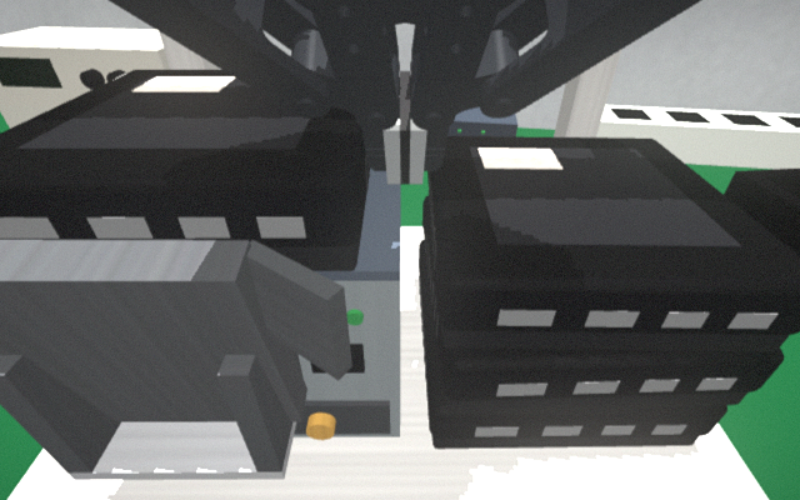

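>>> arm_command:
  commands:
    - [0,0,0,0,-0.03,0,-1]
    - [0,0,0,0,-0.04,0,-1]
    - [0,0,0,0.08,-0.04,-0.055,-1]
    - [0,0,0,0.16,-0.04,-0.11,-1]
    - [0,0,0,0.24,-0.04,-0.165,-1]
    - [0,0,0,0.24,-0.04,-0.165,-1]
    - [0,0,0,0.2,0.04,-0.26,-1]
    - [0,0,0,0.16,0.12,-0.34,-1]
    - [0,0,0,0.12,0.16,-0.4,-1]
    - [0,0,0,0.12,0.16,-0.4,-1]
    - [0,0,0,0.12,0.16,-0.4,-1]

```text
time: 13.6
position: [0.3686, -0.0502, 0.2679]
eef_rot: [-3.135, 0.607, -2.994]
contact_force: [-0.7, -0.2, 0.0]
opening: 0.003
```

```bash
python3 look.py 15; python3 - <<'E'
from h import *
b=capture("side");cv2.imwrite('pics/s15.png',b)
cv2.imwrite('pics/s15c.png',cv2.resize(b[120:300,290:470],None,fx=3.3,fy=3.3,interpolation=cv2.INTER_CUBIC))
E
```

```text
[-179.7   80.5  267.9] [-0.69 -0.19  0.02] [-3.135  0.607 -2.994] 13.6
```

View pics/w15c.png

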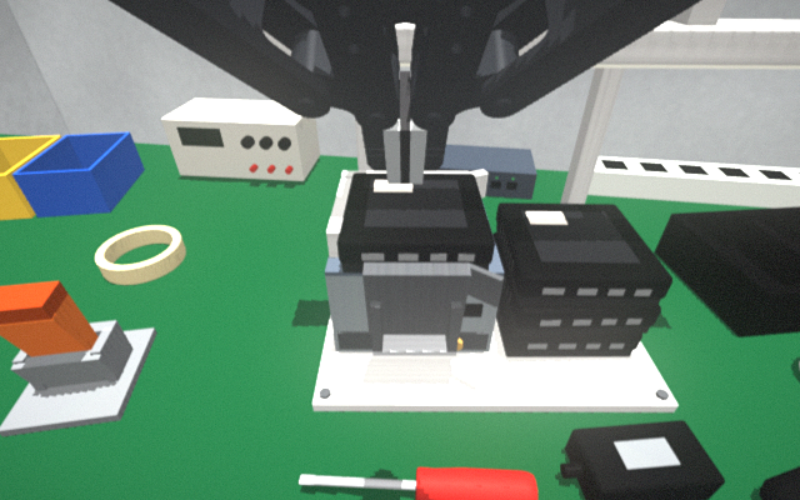

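View pics/s15c.png

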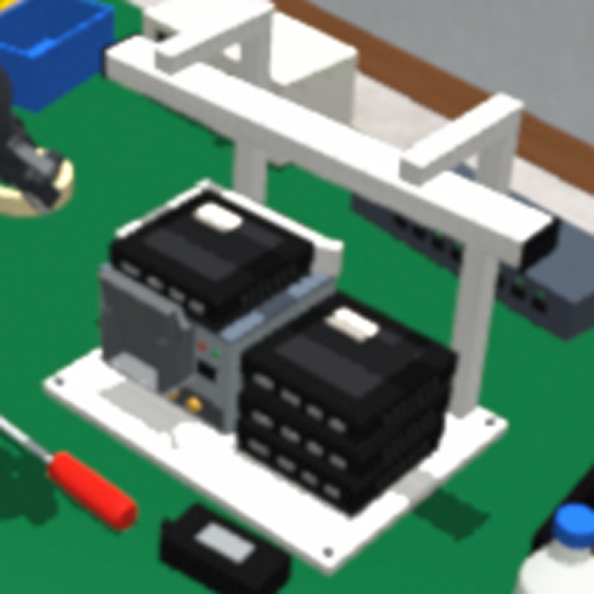

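```bash
python3 - <<'E'
from m import *
a=cv2.imread('pics/w15.png'); cv2.imwrite('pics/w15d.png',cv2.resize(cv2.convertScaleAbs(a[125:255,250:410],alpha=1.6,beta=30),None,fx=5,fy=4.6,interpolation=cv2.INTER_CUBIC))
E
```

```text
(no output)
```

View pics/w15d.png

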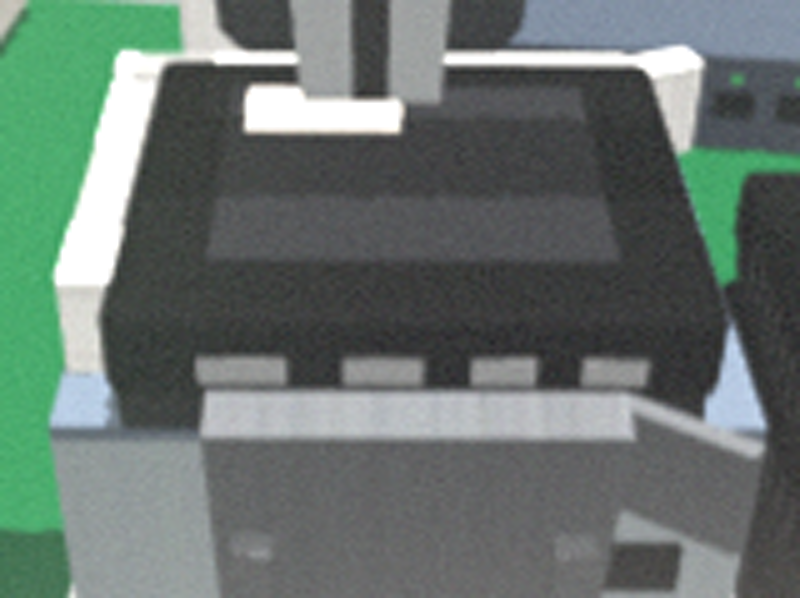

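```bash
python3 - <<'E'
from h import *
K,_=cam("wrist"); c=(K,np.load('T15.npy')); f=lambda u,v:(639-(250+(u+.5)/5-.5),399-(125+(v+.5)/4.6-.5))
for n,p,z in (("fl",(105,318),.144),("fr",(728,318),.144),("br",(648,70),.144),("bl",(165,66),.144),("wall il",(208,392),.14),("wall ir",(632,394),.14),("deck near l",(53,431),.11),("label",(323,110),.144)):
    print(n,w2s(onz("wrist",f(*p),z,c)).round(1))
E
```

```text
fl [-64.3 130.  144. ]
fr [-63.6   9.4 144. ]
br [ 53.4   8.9 144. ]
bl [ 54.8 130.2 144. ]
wall il [-84.3 108.8 140. ]
wall ir [-84.5  30.3 140. ]
deck near l [-60.4 144.3 110. ]
label [ 29.4  89.9 144. ]
```

```bash
python3 - <<'E'
from h import *
R=Rtool(.318,.3); g=np.array([.4127,.2522,.102])
t=g+.008*R[:,2]; print(t)
c=plan(t-R[:,2]*.09,R)
E
```

```text
[0.41494563 0.2529392  0.09435731]
row [-0.0125, 0.048, -0.0252] [-0.0099, 0.5785, 0.2105]
```

>>> arm_command:
  commands:
    - [-0.0125,0.048,-0.025,-0.01,0.58,0.1,1]
    - [-0.0125,0.048,-0.025,-0.01,0.58,0.1,1]
    - [-0.0125,0.048,-0.025,-0.01,0.58,0.1,1]
    - [-0.0125,0.048,-0.025,-0.01,0.58,0.1,1]
    - [-0.0125,0.048,-0.025,-0.01,0.58,0.1,1]
    - [-0.0125,0.048,-0.025,-0.01,0.58,0.1,1]
    - [-0.0125,0.048,-0.025,-0.01,0.58,0.1,1]
    - [-0.0125,0.048,-0.025,-0.01,0.58,0.21,1]
    - [-0.0125,0.048,-0.025,-0.01,0.58,0.21,1]
    - [-0.0125,0.048,-0.025,-0.01,0.58,0.21,1]
    - [-0.0125,0.048,-0.025,-0.01,0.58,0.21,1]

```text
time: 14.8
position: [0.3891, 0.2442, 0.1799]
eef_rot: [3.141, 0.297, -2.828]
contact_force: [-0.0, -0.4, 0.3]
opening: 0.999
```

```bash
python3 look.py 16; python3 - <<'E'
from h import *
R=Rtool(.318,.3); g=np.array([.4127,.2522,.102]); print(now()[0]); plan(g+.008*R[:,2],R)
E
```

```text
[-117.1  368.9  179.9] [-0.05 -0.36  0.34] [ 3.141  0.297 -2.828] 14.8
[0.38952084 0.24439261 0.18080798]
row [-0.0, -0.0002, -0.0006] [-0.0004, 0.0004, 0.181]
```

View pics/w16c.png

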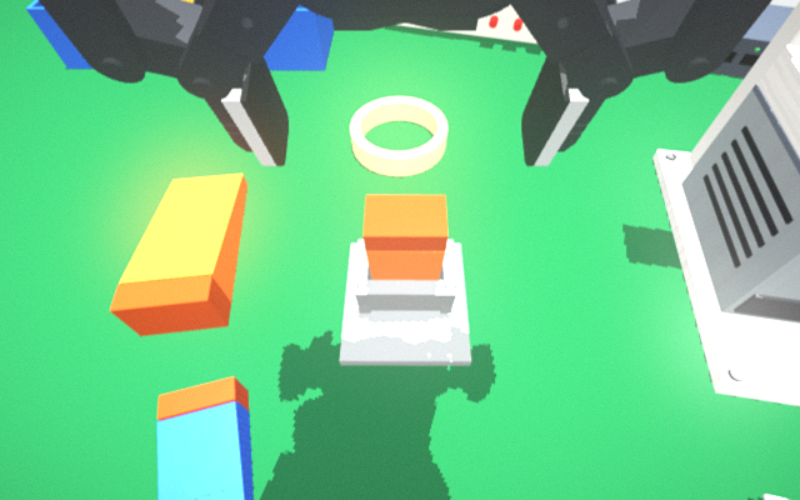

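>>> arm_command:
  commands:
    - [0,0,0,0,0,0.09,1]
    - [0,0,0,0,0,0.15,1]
    - [0,0,0,0,0,0.181,1]
    - [0,0,0,0,0,0.181,1]
    - [0,0,0,0,0,0.181,-1]
    - [0,0,0,0,0,0.181,-1]
    - [0,0,0,0,0,0.181,-1]
    - [0,0,0,0,0,0.181,-1]
    - [0,0,0,0,0,0.181,-1]
    - [0,0,0,0,0,0.181,-1]
  force: 50

```text
time: 15.85
position: [0.4158, 0.2539, 0.0959]
eef_rot: [3.141, 0.302, -2.826]
contact_force: [-1.8, -1.6, 7.6]
opening: 0.503
```

```bash
python3 look.py 17; python3 - <<'E'
from h import *
print(now()[0],get_obs()["opening"]); R=now()[1]; print((R.T@[0,0,.06]/.5).round(4))
E
```

```text
[-89.2 374.6  95.9] [-1.82 -1.61  7.63] [ 3.141  0.302 -2.826] 15.85
[0.41576524 0.25383579 0.09584358] 0.5048518177203529
[-3.570e-02  1.000e-04 -1.146e-01]
```

View pics/w17c.png

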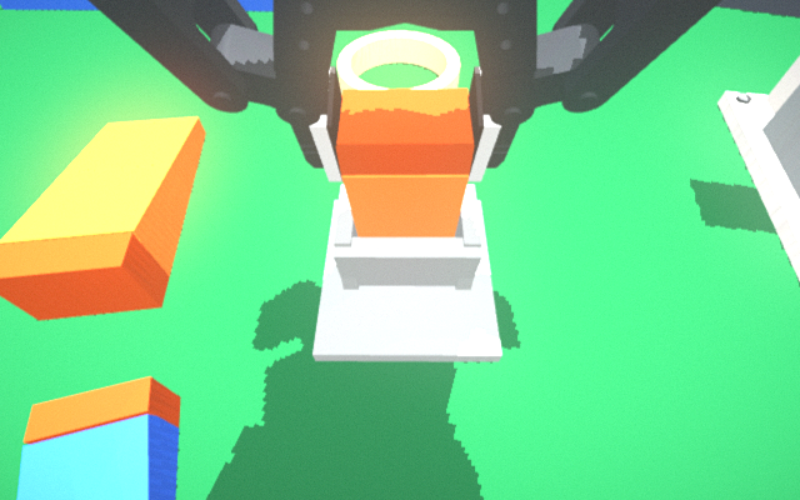

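>>> arm_command:
  commands:
    - [0,0,0,-0.018,0,-0.057,-1]
    - [0,0,0,-0.036,0,-0.115,-1]
    - [0,0,0,-0.06,0,-0.19,-1]
    - [0,0,0,-0.08,0,-0.26,-1]
    - [0,0,0,-0.105,0,-0.335,-1]
    - [0,0,0,-0.105,0,-0.335,-1]
    - [0,0,0,-0.105,0,-0.335,-1]
  force: 60

```text
time: 16.6
position: [0.4159, 0.2538, 0.2711]
eef_rot: [3.14, 0.302, -2.826]
contact_force: [-0.7, -0.1, -0.2]
opening: 0.505
```

```bash
python3 look.py 18; cat >> h.py <<'E'
def off():
    R=Rtool(.318,.302); w=np.array([.4127+.014*np.cos(.318),.2522+.014*np.sin(.318),.008])
    return R.T@(w-np.array([.4158,.2538,.0959]))
def tcp_for(o,R): return np.array(o)-R@off()
E
python3 - <<'E'
from h import *
R=Rtool(PSI,.302); print(off(),now()[0],get_obs()["opening"])
q=tcp_for(s2w(-.068,.070,.185),R); print(q); plan(q,R)
E
```

```text
[-89.1 374.5 271.1] [-0.68 -0.09 -0.24] [ 3.14   0.302 -2.826] 16.6
[ 0.01606665 -0.00055051  0.08706138] [0.41500503 0.25336653 0.26948907] 0.5066918882571307
[ 0.47011028 -0.04548773  0.2729    ]
row [0.0082, -0.0005, 0.026] [0.0751, -0.6024, -0.0308]
```

View pics/w18c.png

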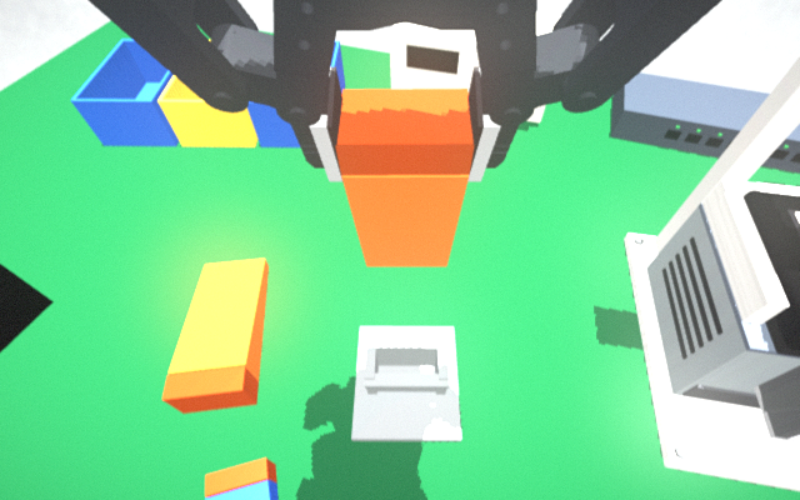

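>>> arm_command:
  commands:
    - [0.008,-0.0005,0.026,0.05,-0.3,-0.031,-1]
    - [0.008,-0.0005,0.026,0.075,-0.6,-0.031,-1]
    - [0.008,-0.0005,0.026,0.075,-0.602,-0.031,-1]
    - [0.008,-0.0005,0.026,0.075,-0.602,-0.031,-1]
    - [0.008,-0.0005,0.026,0.075,-0.602,-0.031,-1]
    - [0.008,-0.0005,0.026,0.075,-0.602,-0.031,-1]
    - [0.008,-0.0005,0.026,0.075,-0.602,-0.031,-1]
    - [0.008,-0.0005,0.026,0.075,-0.602,-0.031,-1]
    - [0.008,-0.0005,0.026,0.075,-0.602,-0.031,-1]
    - [0.008,-0.0005,0.026,0.075,-0.602,-0.031,-1]
    - [0.008,-0.0005,0.026,0.075,-0.602,-0.031,-1]

```text
time: 17.75
position: [0.4703, -0.0435, 0.273]
eef_rot: [3.14, 0.302, -2.994]
contact_force: [0.9, -0.2, -0.8]
opening: 0.506
```

```bash
python3 look.py 19; python3 - <<'E'
from h import *
R=Rtool(PSI,.302); print(w2s(now()[0]+now()[1]@off()))
plan(tcp_for(s2w(-.068,.070,.150),R),R)
b=capture("side"); cv2.imwrite('pics/s19c.png',cv2.resize(b[100:280,270:450],None,fx=3.3,fy=3.3,interpolation=cv2.INTER_CUBIC))
E
```

```text
[-78.1  72.5 273. ] [ 0.93 -0.25 -0.83] [ 3.14   0.302 -2.994] 17.75
[-67.37678118  71.8829716  185.27287596]
row [0.0003, 0.0, 0.0004] [0.0222, -0.0036, 0.067]
```

View pics/w19c.png

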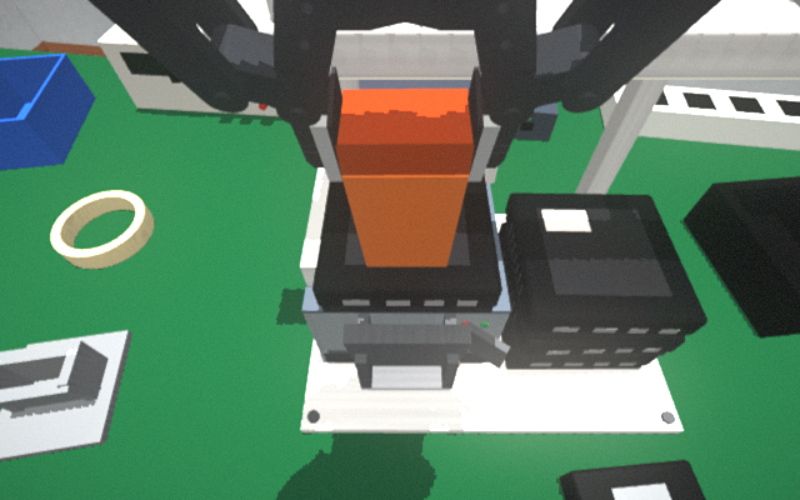

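View pics/s19c.png

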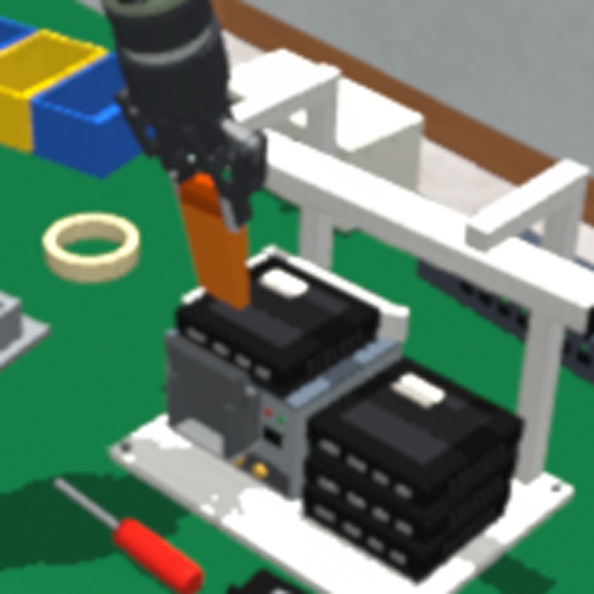

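```bash
python3 - <<'E'
from m import *
pts(19,[((367,266),.185),((449,266),.185),((343,176),.275),((470,176),.275),((339,145),.289),((473,145),.289)])
pts(18,[((367,267),.183),((449,267),.183)])
pts(19,[((335,199),.144),((499,306),.112)])
E
```

```text
(367, 266) [-71.5  92.4 185. ]
(449, 266) [-71.4  47.1 185. ]
(343, 176) [-94.7  92.7 275. ]
(470, 176) [-94.7  48.9 275. ]
(339, 145) [-95.3  92.2 289. ]
(473, 145) [-95.3  49.8 289. ]
(367, 267) [-86.7 395.3 183. ]
(449, 267) [-79.1 350.7 183. ]
(335, 199) [ 17.4 124.8 144. ]
(499, 306) [-56.7   4.3 112. ]
```

```bash
python3 - <<'E'
from h import *
b=capture("side"); cv2.imwrite('pics/s19.png',b)
cr=cv2.resize(b[140:205,305:370],None,fx=9,fy=9,interpolation=cv2.INTER_CUBIC)
# expected positions for upright wedge at current pose
o=now()[0]+now()[1]@off()
def L(x,y,z): 
    c,s=np.cos(PSI),np.sin(PSI); return o+np.array([c*x-s*y,s*x+c*y,z])
for y in(-.022,.022):
    P=[L(0,y,0),L(0,y,.09),L(0,y,.104),L(-.028,y,.104),L(-.028,y,.09),L(-.01,y,0)]
    q=np.array([(proj("side",p)-[305,140]+.5)*9 for p in P]).round().astype(int); print(q.tolist())
    cv2.polylines(cr,[q.reshape(-1,1,2)],True,(0,255,0),1)
cv2.imwrite('pics/s19d.png',cr)
E
```

```text
[[347, 475], [352, 204], [352, 160], [282, 197], [281, 241], [323, 489]]
[[237, 417], [237, 149], [237, 105], [167, 141], [167, 185], [213, 430]]
```

View pics/s19d.png

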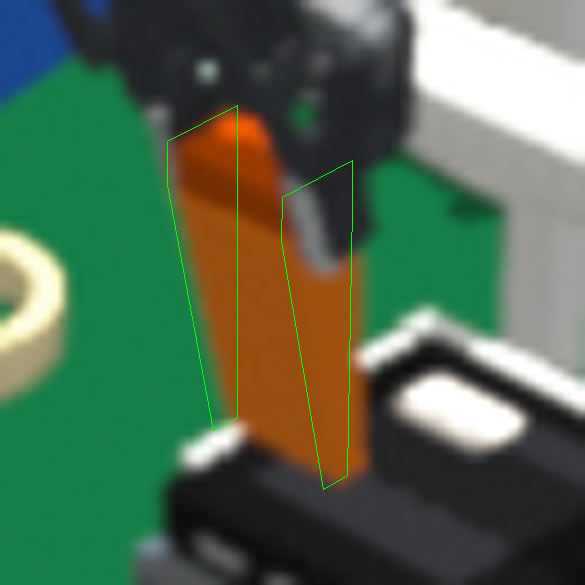

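```bash
cat >> h.py <<'E'
def off2():
    g=np.array([0,0,-.008]); return g+Rtool(0,.252).T@Rtool(0,.302)@(off()-g)
def tcp2(o,R): return np.array(o)-R@off2()
E
python3 - <<'E'
from h import *
print(off2()); R=Rtool(PSI,.252)
c=plan(tcp2(s2w(-.068,.070,.165),R),R)
E
```

```text
[ 0.01129549 -0.00055051  0.08774558]
row [0.0003, 0.008, 0.0003] [0.0143, -0.0026, 0.0386]
```

>>> arm_command:
  commands:
    - [0,0.008,0,0.014,-0.003,0.039,-1]
    - [0,0.008,0,0.014,-0.003,0.039,-1]
    - [0,0.008,0,0.014,-0.003,0.039,-1]
    - [0,0.008,0,0.014,-0.003,0.039,-1]

```text
time: 18.3
position: [0.4702, -0.0466, 0.2531]
eef_rot: [3.141, 0.253, -2.997]
contact_force: [-0.0, 0.4, -0.4]
opening: 0.503
```

```bash
python3 look.py 20; python3 - <<'E'
from m import *
o=now()[0]+now()[1]@off2(); print(w2s(o))
plan(tcp2(s2w(-.068,.070,.13),Rtool(PSI,.252)),Rtool(PSI,.252))
E
```

```text
[-78.6  69.5 253.1] [-0.01  0.39 -0.38] [ 3.141  0.253 -2.997] 18.3
[-67.60043371  68.90169944 165.42711112]
row [0.0001, 0.0002, 0.0] [0.0183, 0.0023, 0.0684]
```

View pics/w20c.png

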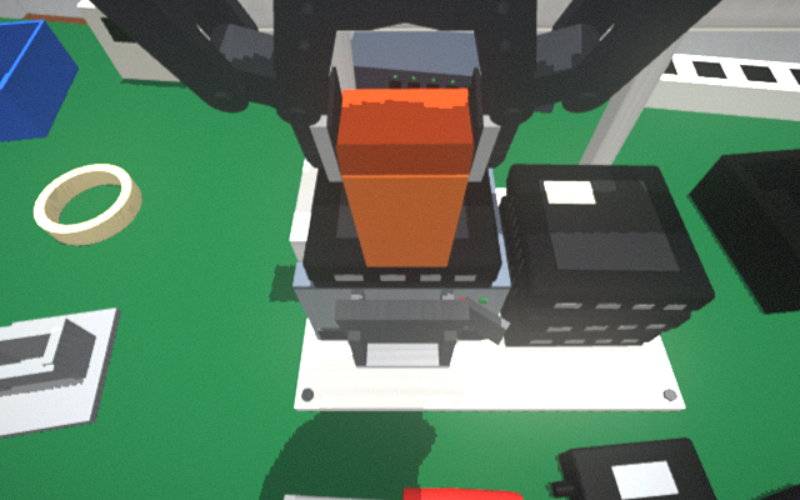

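```bash
python3 - <<'E'
from m import *
pts(20,[((367,266),.165),((449,266),.165),((343,176),.255),((470,176),.255)])
pts(20,[((337,301),.14),((470,300),.14),((307,274),.144),((500,272),.144)])
E
```

```text
(367, 266) [-76.5  89.3 165. ]
(449, 266) [-76.5  44.1 165. ]
(343, 176) [-94.3  89.9 255. ]
(470, 176) [-94.4  45.8 255. ]
(337, 301) [-85.5 108.5 140. ]
(470, 300) [-84.9  30.  140. ]
(307, 274) [-69.4 127.5 144. ]
(500, 272) [-68.1  10.9 144. ]
```

```bash
python3 - <<'E'
from m import *
R=Rtool(PSI,.252)
for z in (.145,.132,.12): plan(tcp2(s2w(-.070,.071,z),R),R)
E
```

```text
row [0.0001, 0.0002, 0.0] [0.0146, 0.0043, 0.0384]
row [0.0001, 0.0002, 0.0] [0.0212, 0.0043, 0.0636]
row [0.0001, 0.0002, 0.0] [0.0272, 0.0043, 0.0868]
```

>>> arm_command:
  commands:
    - [0,0,0,0.01,0.004,0.02,-1]
    - [0,0,0,0.015,0.004,0.038,-1]
    - [0,0,0,0.018,0.004,0.05,-1]
    - [0,0,0,0.021,0.004,0.063,-1]
    - [0,0,0,0.021,0.004,0.063,-1]

```text
time: 18.85
position: [0.4669, -0.0449, 0.2185]
eef_rot: [3.14, 0.251, -2.997]
contact_force: [-0.8, -0.2, -1.3]
opening: 0.506
```

```bash
python3 look.py 21; python3 - <<'E'
from m import *
print(w2s(now()[0]+now()[1]@off2()))
E
```

```text
[-81.6  71.6 218.5] [-0.85 -0.19 -1.27] [ 3.14   0.251 -2.997] 18.85
[-70.48148202  71.05170502 131.23715881]
```

View pics/w21c.png

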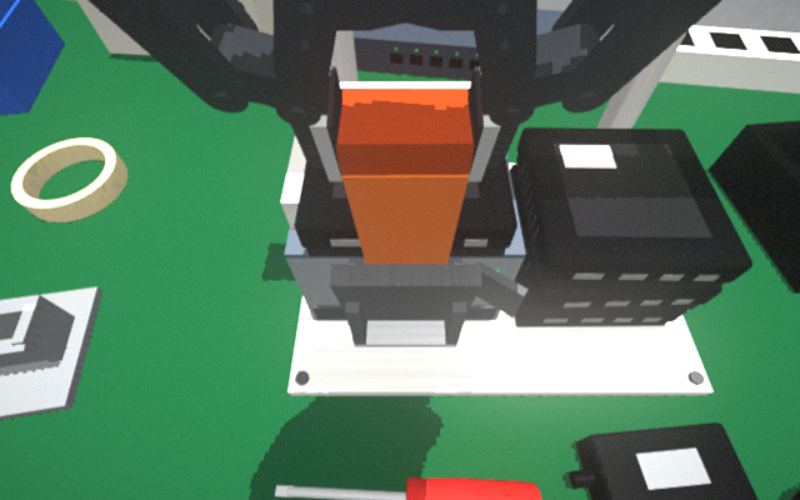

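>>> arm_command:
  commands:
    - [0,0,0,0.003,0,0.01,-1]
    - [0,0,0,0.005,0,0.02,-1]
    - [0,0,0,0.0075,0,0.029,-1]
    - [0,0,0,0.0075,0,0.029,-1]

```text
time: 19.3
position: [0.4673, -0.0449, 0.2039]
eef_rot: [3.14, 0.252, -2.997]
contact_force: [-0.0, 0.8, -1.5]
opening: 0.506
```

>>> arm_command:
  commands:
    - [0,0,0,0.002,0,0.008,-1]
    - [0,0,0,0.004,0,0.016,-1]
    - [0,0,0,0.004,0,0.016,-1]

```text
time: 19.6
position: [0.4683, -0.045, 0.1963]
eef_rot: [3.14, 0.254, -2.997]
contact_force: [3.9, 0.5, -0.6]
opening: 0.504
```

```bash
python3 look.py 22; python3 - <<'E'
from m import *
print(w2s(now()[0]+now()[1]@off2()))
E
```

```text
[-80.3  71.3 196.3] [ 3.87  0.52 -0.63] [ 3.14   0.254 -2.997] 19.6
[-69.16914132  70.85756871 108.70141121]
```

View pics/w22c.png

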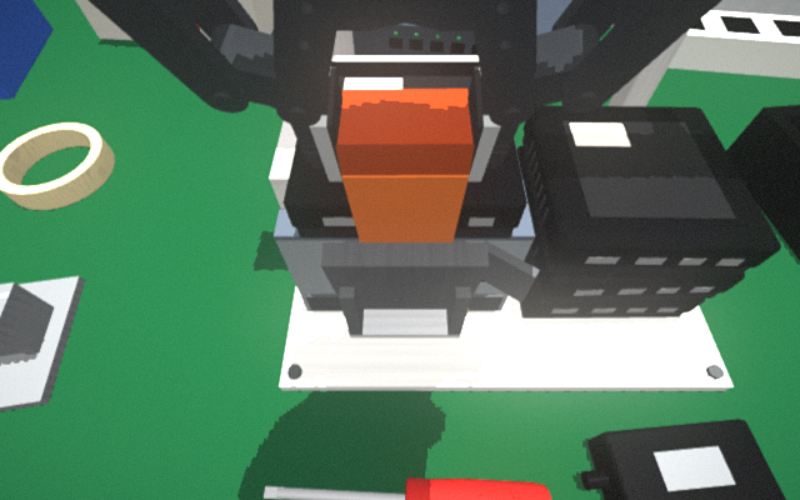

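>>> arm_command:
  commands:
    - [0,0,0,-0.002,0,0.006,-1]
    - [0,0,0,-0.0015,0,0.011,-1]
    - [0,0,0,-0.0015,0,0.011,-1]

```text
time: 19.95
position: [0.4696, -0.0446, 0.1908]
eef_rot: [3.14, 0.252, -2.997]
contact_force: [1.5, -0.2, -1.9]
opening: 0.505
```

>>> arm_command:
  commands:
    - [0,0,0,0,0,0.006,-1]
    - [0,0,0,0,0,0.01,-1]
    - [0,0,0,0,0,0.01,-1]

```text
time: 20.25
position: [0.4706, -0.0444, 0.1859]
eef_rot: [3.14, 0.252, -2.997]
contact_force: [0.9, 0.8, -0.5]
opening: 0.505
```

```bash
python3 - <<'E'
from m import *
print(w2s(now()[0]+now()[1]@off2()),get_obs()["contact_force"])
E
```

```text
[-66.98113876  71.11321783  98.07042362] [ 0.90221995  0.77842004 -0.51966323]
```

>>> arm_command:
  commands:
    - [0,0,0,0,0,0.006,-1]
    - [0,0,0,0,0,0.01,-1]
    - [0,0,0,0,0,0.01,-1]

```text
time: 20.55
position: [0.4717, -0.0442, 0.181]
eef_rot: [3.14, 0.251, -2.997]
contact_force: [0.7, 0.5, -0.6]
opening: 0.5
```

>>> arm_command:
  commands:
    - [0,0,0,0,0,0.006,-1]
    - [0,0,0,0,0,0.01,-1]
    - [0,0,0,0,0,0.01,-1]

```text
time: 20.85
position: [0.4729, -0.044, 0.1761]
eef_rot: [3.14, 0.251, -2.997]
contact_force: [0.5, 0.2, -1.5]
opening: 0.502
```

```bash
python3 look.py 23; python3 - <<'E'
from m import *
print(w2s(now()[0]+now()[1]@off2()),get_obs()["contact_force"])
E
```

```text
[-75.6  71.6 176.1] [ 0.46  0.2  -1.5 ] [ 3.14   0.251 -2.997] 20.85
[-64.67539796  71.17884854  88.41764973] [-0.25239437  0.44963149 -0.36055863]
```

View pics/w23c.png

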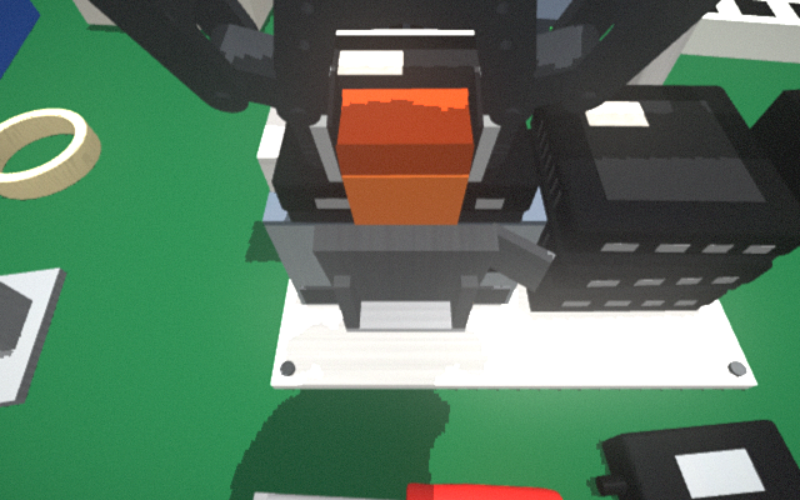

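>>> arm_command:
  commands:
    - [0,0,0,0,0,0.006,-1]
    - [0,0,0,0,0,0.01,-1]
    - [0,0,0,0,0,0.01,-1]

```text
time: 21.2
position: [0.4732, -0.0442, 0.1727]
eef_rot: [-3.142, 0.25, -2.997]
contact_force: [-13.8, -2.0, 19.4]
opening: 0.507
```

>>> arm_command:
  commands:
    - [0,0,0,0,0,0.006,-1]
    - [0,0,0,0,0,0.01,-1]
    - [0,0,0,0,0,0.01,-1]

```text
time: 21.5
position: [0.4742, -0.0443, 0.1713]
eef_rot: [-3.14, 0.252, -2.997]
contact_force: [-37.2, -0.2, 63.0]
opening: 0.499
```

```bash
python3 look.py 24; python3 - <<'E'
from m import *
print(w2s(now()[0]+now()[1]@off2()),get_obs()["contact_force"])
b=capture("side"); cv2.imwrite('pics/s24c.png',cv2.resize(b[120:280,280:440],None,fx=3.7,fy=3.7,interpolation=cv2.INTER_CUBIC))
E
```

```text
[-74.4  71.1 171.3] [-37.19  -0.21  62.96] [-3.14   0.252 -2.997] 21.5
[-63.37645119  70.4081068   83.55632932] [-38.35418401  -0.63681248  62.08786036]
```

View pics/s24c.png

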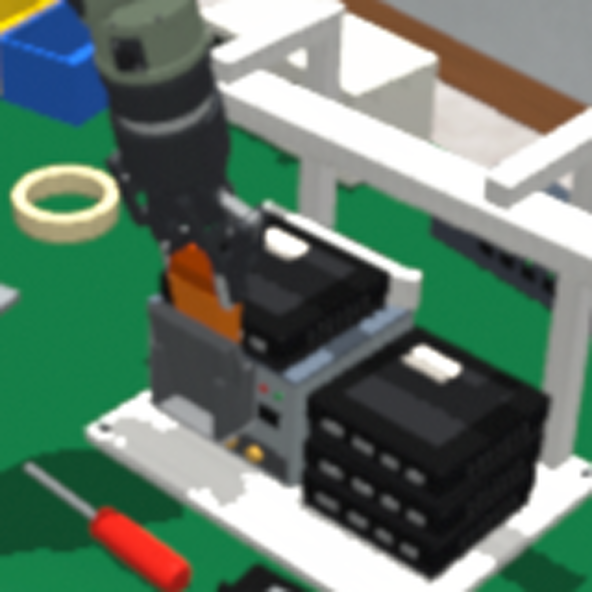

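View pics/w24c.png

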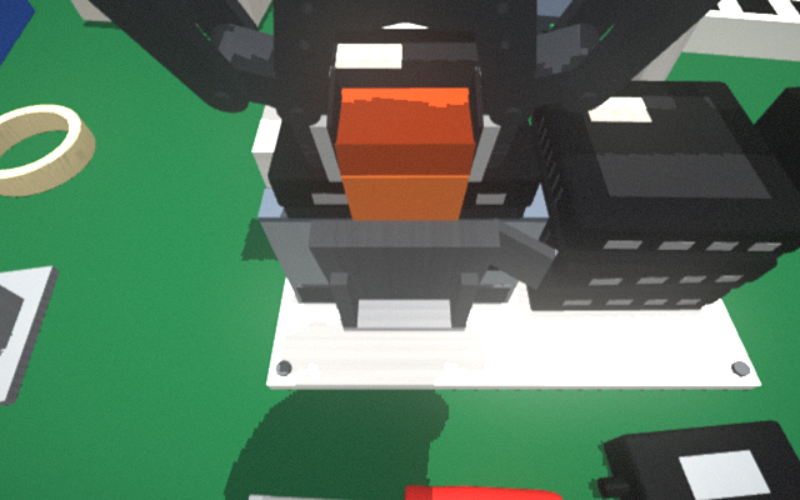

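>>> arm_command:
  commands:
    - [0,0,0,0,0,-0.004,-1]
    - [0,0,0,0,0,-0.008,-1]

```text
time: 21.8
position: [0.474, -0.0443, 0.1715]
eef_rot: [-3.141, 0.252, -2.997]
contact_force: [2.8, -2.4, -12.2]
opening: 0.499
```

>>> arm_command:
  commands:
    - [0,0,0,0,0,0.001,-1]
    - [0,0,0,0,0,0.001,0.3]
    - [0,0,0,0,0,0.001,0.5]
    - [0,0,0,0,0,0.001,0.5]
    - [0,0,0,0,0,0.001,0.5]

```text
time: 22.3
position: [0.4749, -0.0438, 0.17]
eef_rot: [3.14, 0.252, -2.997]
contact_force: [0.2, 0.2, -0.6]
opening: 0.752
```

```bash
python3 look.py 25
```

```text
[-73.5  71.5 170. ] [ 0.17  0.15 -0.59] [ 3.14   0.252 -2.997] 22.3
```

View pics/w25c.png

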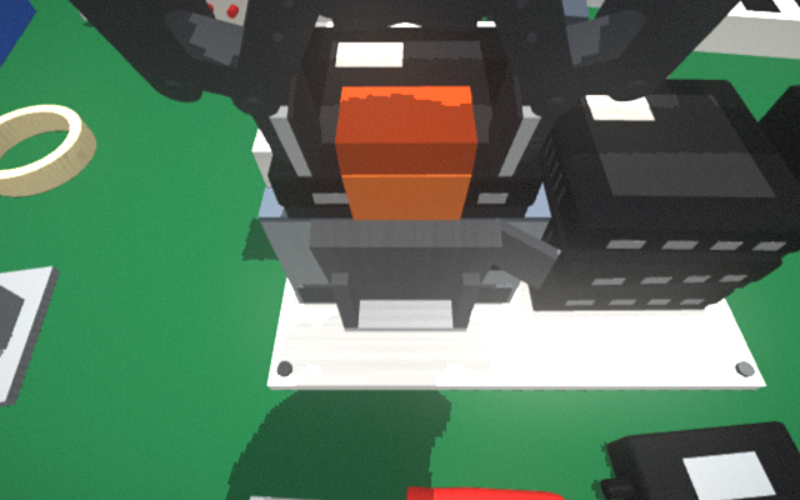

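>>> arm_command:
  commands:
    - [0,0,0,0,0,-0.06,0.5]
    - [0,0,0,0,0,-0.12,0.5]
    - [0,0,0,0,0,-0.2,-1]
    - [0,0,0,0,0,-0.2,-1]
    - [0,0,0,0,0,-0.2,-1]
    - [0,0,0,0,0,-0.2,-1]
    - [0,0,0,0,0,-0.2,-1]
    - [0,0,0,0,0,-0.2,-1]

```text
time: 23.15
position: [0.4497, -0.0473, 0.2659]
eef_rot: [3.139, 0.25, -2.997]
contact_force: [0.0, -0.2, 0.2]
opening: 0.002
```

```bash
python3 look.py 26
```

```text
[-99.   71.7 265.9] [ 0.04 -0.22  0.24] [ 3.139  0.25  -2.997] 23.15
```

View pics/w26c.png

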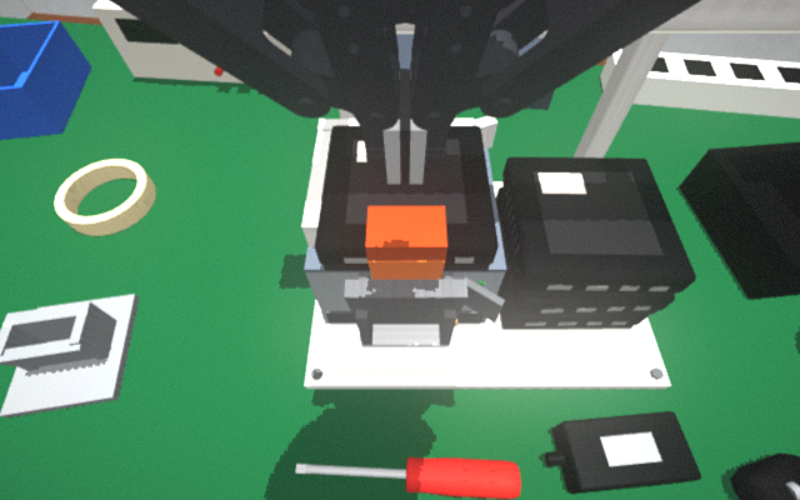

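```bash
python3 - <<'E'
import cv2
a=cv2.imread('pics/w26.png'); cv2.imwrite('pics/w26d.png',cv2.resize(cv2.convertScaleAbs(a[90:250,235:405],alpha=1.5,beta=25),None,fx=4.7,fy=3.75,interpolation=cv2.INTER_CUBIC))
E
```

```text
(no output)
```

View pics/w26d.png

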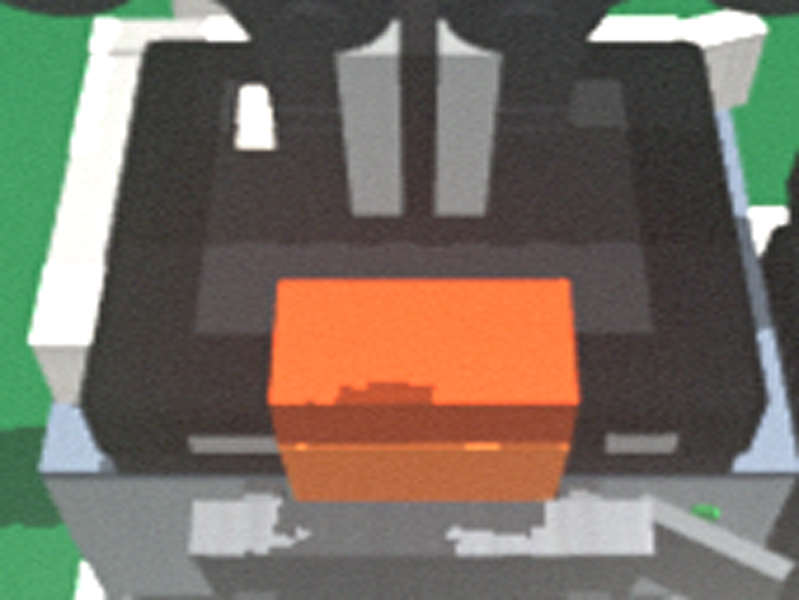

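```bash
python3 - <<'E'
from h import *
K,_=cam("wrist"); c=(K,np.load('T26.npy')); f=lambda u,v:(639-(235+(u+.5)/4.7-.5),399-(90+(v+.5)/3.75-.5))
for z in (.184,.189,.195):
  for n,p in (("fl",(270,405)),("fr",(578,403)),("br",(570,279)),("bl",(278,280))): print(z,n,w2s(onz("wrist",f(*p),z,c)).round(1))
for n,p,z in (("headlow l",(282,445),.175),("headlow r",(570,443),.175),("u fl",(84,408),.144),("u fr",(767,405),.144),("u br",(700,45),.144),("u bl",(150,43),.144),("wall l",(190,500),.14),("wall r",(652,495),.14),("endstop near",(92,346),.136),("wedge@wall l",(294,500),.14),("wedge@wall r",(557,498),.14),("fence top front",(120,40),.138),("deck near l",(40,472),.11)):
    print(n,w2s(onz("wrist",f(*p),z,c)).round(1))
E
```

```text
0.184 fl [-88.7  92.7 184. ]
0.184 fr [-88.4  47.5 184. ]
0.184 br [-59.   47.1 184. ]
0.184 bl [-59.2  92.9 184. ]
0.189 fl [-92.   92.1 189. ]
0.189 fr [-91.7  48.1 189. ]
0.189 br [-63.1  47.7 189. ]
0.189 bl [-63.3  92.4 189. ]
0.195 fl [-96.   91.4 195. ]
0.195 fr [-95.7  48.9 195. ]
0.195 br [-68.1  48.5 195. ]
0.195 bl [-68.2  91.6 195. ]
headlow l [-91.8  91.4 175. ]
headlow r [-91.4  48.2 175. ]
u fl [-62.9 130.2 144. ]
u fr [-62.3   9.3 144. ]
u br [ 56.4   9.2 144. ]
u bl [ 57.6 130.  144. ]
wall l [-84.  110.3 140. ]
wall r [-82.9  30.8 140. ]
endstop near [-39.9 132.9 136. ]
wedge@wall l [-84.   92.4 140. ]
wedge@wall r [-83.6  47.2 140. ]
fence top front [ 66.  138.4 138. ]
deck near l [-59.3 145.5 110. ]
```

```bash
python3 - <<'E'
from h import *
R=Rtool(PSI,.252)
c=plan(s2w(-.071,.070,.216),R); plan(s2w(-.071,.070,.206),R,c)
E
```

```text
row [0.0003, -0.0003, 0.0] [-0.0293, -0.0034, 0.1109]
row [0.0, 0.0, 0.0] [0.005, 0.0, 0.0194]
```

>>> arm_command:
  commands:
    - [0,0,0,-0.03,-0.003,0.07,-1]
    - [0,0,0,-0.029,-0.003,0.111,-1]
    - [0,0,0,-0.029,-0.003,0.111,-1]
    - [0,0,0,-0.027,-0.003,0.12,-1]
    - [0,0,0,-0.025,-0.003,0.128,-1]
    - [0,0,0,-0.025,-0.003,0.128,-1]

```text
time: 23.8
position: [0.478, -0.045, 0.2085]
eef_rot: [3.141, 0.252, -2.997]
contact_force: [-0.7, -0.5, -0.3]
opening: -0.003
```

>>> arm_command:
  commands:
    - [0,0,0,0.001,0,0.004,-1]
    - [0,0,0,0.0015,0,0.006,-1]

```text
time: 24.0
position: [0.4784, -0.0451, 0.2056]
eef_rot: [3.141, 0.253, -2.997]
contact_force: [-0.2, 0.5, -0.2]
opening: 0.001
```

>>> arm_command:
  commands:
    - [0,0,0,0.0005,0,0.002,-1]
    - [0,0,0,0.001,0,0.004,-1]

```text
time: 24.2
position: [0.4783, -0.045, 0.2032]
eef_rot: [3.141, 0.252, -2.997]
contact_force: [0.8, -0.6, -0.4]
opening: -0.001
```

>>> arm_command:
  commands:
    - [0,0,0,0.0005,0,0.002,-1]
    - [0,0,0,0.001,0,0.004,-1]

```text
time: 24.4
position: [0.4782, -0.0449, 0.201]
eef_rot: [3.14, 0.252, -2.997]
contact_force: [0.6, -0.3, -0.2]
opening: 0.0
```

>>> arm_command:
  commands:
    - [0,0,0,0.0005,0,0.002,-1]
    - [0,0,0,0.001,0,0.004,-1]

```text
time: 24.6
position: [0.4785, -0.045, 0.2002]
eef_rot: [3.141, 0.253, -2.997]
contact_force: [-11.5, 1.0, 22.3]
opening: 0.0
```

```bash
python3 look.py 27
```

```text
[-70.2  69.8 200.2] [-11.5    1.    22.28] [ 3.141  0.253 -2.997] 24.6
```

View pics/w27c.png

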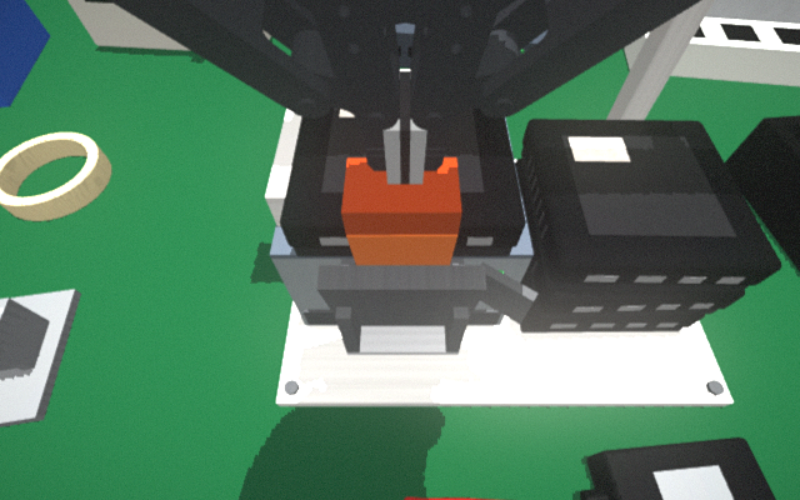

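>>> arm_command:
  commands:
    - [0,0,0,0,0,0.0015,-1]
    - [0,0,0,0,0,0.0015,-1]

```text
time: 24.85
position: [0.4785, -0.045, 0.2002]
eef_rot: [3.141, 0.253, -2.997]
contact_force: [-10.8, 0.1, 20.4]
opening: -0.002
```

>>> arm_command:
  commands:
    - [0,0,0,-0.0005,0,-0.02,-1]
    - [0,0,0,0.02,0,-0.1,-1]
    - [0,0,0,0.08,0,-0.2,-1]
    - [0,0,0,0.12,0,-0.25,-1]
    - [0,0,0,0.12,0,-0.25,-1]
    - [0,0,0,0.12,0,-0.25,-1]
    - [0,0,0,0.12,0,-0.25,-1]

```text
time: 25.55
position: [0.3903, -0.0578, 0.3036]
eef_rot: [3.14, 0.251, -2.997]
contact_force: [0.2, 0.1, -0.7]
opening: -0.004
```

```bash
python3 look.py 28; python3 - <<'E'
from h import *
a=cv2.imread('pics/w28.png'); cv2.imwrite('pics/w28c.png',cv2.resize(cv2.convertScaleAbs(a,alpha=1.5,beta=20),None,fx=1.25,fy=1.25))
b=capture("side"); cv2.imwrite('pics/s28.png',b); cv2.imwrite('pics/s28c.png',cv2.resize(b[130:300,290:460],None,fx=3.5,fy=3.5,interpolation=cv2.INTER_CUBIC))
# third-unit label shift is compared between s15 and s28; diff of bystanders vs side0
d=cv2.absdiff(b,cv2.imread('pics/side0.png')).max(2)
for n,(u0,v0,u1,v1) in dict(bottle=(440,270,480,335),adapter=(335,270,380,302),screw=(285,243,332,282),mouse=(360,308,402,350),stack=(360,232,420,275),tray=(470,255,560,330)).items(): print(n,(d[v0:v1,u0:u1]>40).sum())
E
```

```text
[-159.3   69.8  303.6] [ 0.19  0.13 -0.65] [ 3.14   0.251 -2.997] 25.55
bottle 0
adapter 0
screw 538
mouse 0
stack 33
tray 0
```

View pics/w28c.png

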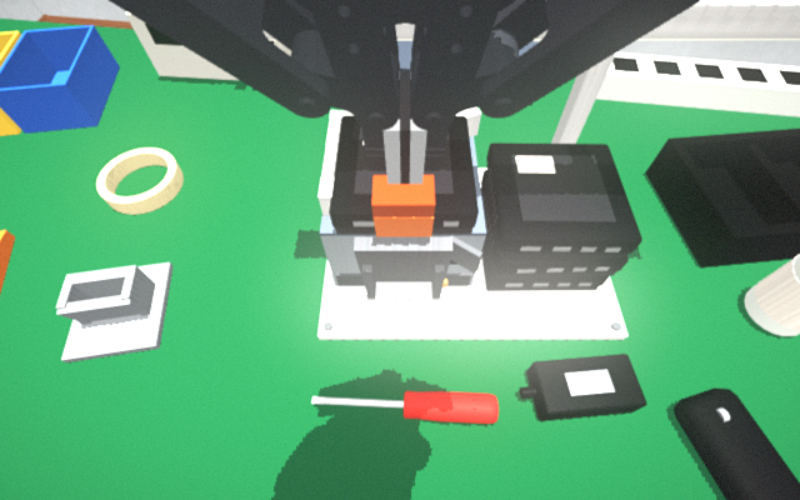

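View pics/s28c.png

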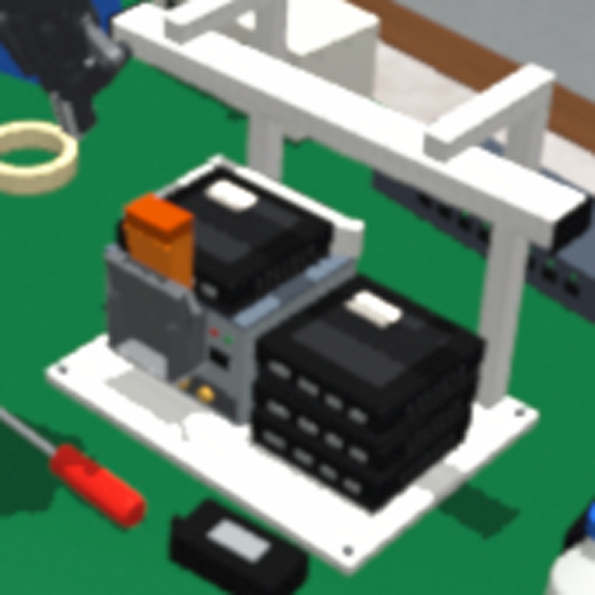

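```bash
python3 -c "
from cell import *
print(job_done())"
```

```text
the job is handed in; nothing more can be done
None
```

I slid the top computer into the nest until it met the end stop, then locked it with the orange wedge from the holder. I handed the job in at about 25.7 s of the 72 s allowed. `job_done()` gave no verdict.

**What I did**
- **Computer:** I first nudged it about 9 mm towards the back fence while it was still on the stack, then pushed it sideways by its side face. It turned about 0.09 rad on the way, and I corrected that by moving the push point. It stopped against the end stop at about 10 N.
- **Wedge:** it came out of the holder tilted about 0.05 rad, so I straightened it before lowering it. Pressing it home with the gripper reached about 63 N down, well above the suggested 10 to 20 N. The wrist limit is 120 N. I then let go and pressed the head once more at about 22 N.

**Last checks**
- **Wedge:** after release, it measured at about station x -63, y 70, bottom z 85 mm. That is the height for a computer home against the fence. The 22 N press did not visibly move it.
- **Computer:** it looked square, y about 70 mm, with x about -2 mm after allowing for a camera offset. The margin is 3 mm, and the rounded edges add 1 to 2 mm of doubt.
- **Surroundings:** the lower three computers, bottle, adapter, mouse and foam tray showed no visible shift in the side view. The robot was clear of everything.

**What disagreed or went wrong**
- The side camera reads about 3.5 mm off from the others along y.
- The screwdriver area failed the before-and-after image comparison. I put this down to the arm's shadow, since the screwdriver looked unmoved.
- I sent one tilt the wrong way, clear of the stack, and corrected it at once.
- I could not measure the force between the wedge and the computer directly.

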